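Pull the high cupboard hatch down with the hook pole

TASK

Open the high white hatch of the slim cupboard with the hook pole: take the pole from its wooden rest, reach up under the steel hanging rail, put the hook down through the brass ring and pull the hatch all the way down to its stop. Do not touch the hatch with the gripper or the arm, and leave the mug, the glass and the timer where they stand. Then take the hook out of the ring, leave the hatch open, and lay the pole gently back in both forks of its rest, hook hanging down.

Things in the scene. Friction and masses are not known exactly. Their poses are not given: they have to be found in the camera images.
- pole_grip (a point): Middle of the hook pole's handle, on its axis, near its balance. Wooden handle 18 mm wide x 22 tall, flat sides, from 130 mm behind to 106 mm ahead of this point; a brass ferrule to 128 mm and a 7 mm steel rod ending in a hook. x runs to the hook end, z out of the handle's top; the hook points to -z. It starts in the rest, 63 mm above the worktop; pinch it from above, anywhere between the forks.
- pole: The whole hook pole, 350 mm long, about 130 g; same origin and axes as pole_grip.
- hook (a point): Middle of the hook's prong: 204.5 mm ahead of pole_grip and 24.5 mm below it (pole's axes). The prong, 7 mm thick, runs from the bend at [209, 0, -11] mm down and 20 degrees back towards the handle to a 9 mm ball at [199, 0, -40] mm (from pole_grip, pole's axes). The rod's top near the bend is 3.5 mm above the pole's axis.
- pole_rest: Fixed dark wooden rest, base 215 x 74 x 14 mm; origin under its middle on the worktop, x as the pole lies at the start, z up. Two 14 mm thick forks stand at x = -80 and +80 mm; the handle lies in their notches on seats 52 mm up (its axis then 63 mm up, over the centre line). Notches are 26 mm wide just above the seat, flaring to 45 mm at the prong tips, 76 mm up. Room for fingers between the forks.
- ring (a point): Centre of the brass ring fixed to the hatch: inner diameter 40 mm, wire 6 mm thick. It stands out from the hatch's face: with the hatch shut its plane is level, its centre 31 mm in front of the face, 440 mm above the worktop. The hook goes down through it and pulls on its front part. Axes are the hatch's: z is the hole's axis (up when shut), -x points out of the face. It turns with the hatch.
- hatch_hinge (a point): Middle of the hinge line along the hatch's lower edge, 315 mm above the worktop; the line runs along this point's y axis (level). With the hatch shut the ring's centre is 45 mm in front (-x) of it and 125 mm above it; the ring moves on an arc about this line, out towards the robot and down. This point turns with the hatch.
- hatch (a joint): Angle of the hatch, rad: 0 shut (upright), grows as its top swings out towards the robot and down; the stop is at 0.9. A white panel 274 wide x 177 tall x 14 mm, 130 g, on stiff hinges (0.2 N m of friction): it stays where it is left; about 2 N on the ring moves it.
- cupboard: Fixed slim cupboard, light wood, 280 wide x 110 deep x 524 mm tall; origin under its middle on the worktop, its front looks to its -x, z up. Two open bays with jars and glasses below, the white hatch above.
- rail (a point): Middle of the hatch's width on the fixed level steel hanging rail, 12 mm thick, along the cupboard's y, 140 mm in front of the shut hatch's face and 468 mm above the worktop; arms at 146 mm either side carry it. The pole must come from under it, sloping up to the hook (35 to 45 degrees suits), to get the hook over the ring; the opening hatch passes behind and below it.
- mug_bench_mid (a point): Middle of a white patterned mug, 79 mm wide without the handle, 98 mm tall, loose on the worktop: leave it alone.
- coral_glass_b0_mid (a point): Middle of a coral-coloured tumbler, 81 mm wide, 98 mm tall, loose on the worktop: leave it alone.
- kitchen_timer_mid (a point): Middle of a round white and coral kitchen timer, 65 mm wide, 48 mm tall, loose on the worktop: leave it alone.
Mind the look-alikes: they are no part of the job. What is shaped like the pole_rest but blue is not meant.

How it is judged:
By the outcome, as a careful person would: the job done as asked, in the order asked, and still so for the second after the job is handed in, with the robot touching nothing.
It also fails if it takes over 58 s, if anything falls off the work surface, if the arm or the gripper's body presses on something with over 40 N, if the wrist force passes 120 N, or if a joint passes its speed limit or range.

ROBOT

A 6-joint arm with a two-finger parallel gripper is mounted at the origin on a cart in front of the work surface, level with it; the furniture and walls round the work are solid. World frame = base frame: x ahead of the robot, y to its left, z up, the work surface at z = 0. Lengths are in m, angles in rad, forces in N, time in s.
With the tool pointing down it reaches from about 0.35 to 0.725 m from the base axis. Payload 6 kg.
Tool frame: the origin (TCP) lies at the very end of the fingers, on their centre line; the grasp point (between the pads) lies manip.pinch_z behind it (manip.pinch_z is the distance from the TCP to the grasp point, in m); z points along the fingers, y is the direction in which the jaws open and shut (so a half turn about z gives the same grasp; the last joint's range is limited). The gripper opens to 85 mm and grips with 20 to 120 N. Pads are 22 mm wide; open, the fingers measure 114 mm over their backs; the gripper's body (76 mm by 85 mm) begins 54 mm behind the grasp point. The pads swing forward as they close: fully open they stand 13 mm farther back than shut.
Start: joints at [1.571, 0.04, 0.085, 0, -1.615, -0.334], TCP at [0.197, 0.567, 0.231] pointing down, gripper open.
Joint ranges: [-2.56, 2.56], [-1.29, 2.01], [-1.08, 1.49], [-3.29, 1.98], [-2.81, -0.18], [-2.99, 2.99]. Speed limits (rad/s): [2.57, 2.57, 3.01, 3.14, 3.14, 3.14].

INTERFACE

Orientations are given as a unit quaternion [w, x, y, z].
In Python, from rig import readout, imaging, sign_off, manip gives the robot as it stands. The module is installed in compiled form; this text tells all that it offers.
- The arm moves only by the shell command python3 -m pendant 'ROWS' [OPENING]. ROWS is JSON, a list of rows, each a list of 4 numbers: the shift along the world's x, y, z in mm, then the turn about the world's z in degrees. In form: [[dx, dy, dz, yaw], ...]. A call has 1 to 20 rows; each row is the pose to reach, as a shift and turn from the pose commanded when the call began; what a row does not reach only later rows make up. A row lasts 1/12 s, in which the tool goes at most 41.7 mm and 7.16 degrees, less where a joint would pass 70% of its speed; a pose out of reach is approached as far as the arm can. A call with a gripper value outside its range is refused whole. OPENING is the finger opening in mm, from 0 to 85.4, set as the call begins (- or left out, the last holds). The fingers move at their own pace and stop on an object; the grip force is fixed at half the most. Time passes only in rows, so rows that repeat a pose let the fingers close. It gives the time, the measured TCP pose, the force and the opening at its end, in the units of the state.
- readout.get_obs(): the state, without advancing time (a new reading comes with each control period).
- imaging.capture(name): name is "scene" or "side" or "wrist"; returns a dict with "image" (384x512x3 uint8, blue, green, red), "fovy" (degrees; the focal length in pixels is half the picture's height over the tangent of half this angle, whatever the lens; pixels are square), "cx", "cy" (the principal point, pixels), "dist_coeffs" ([k1, k2, p1, p2, k3] as OpenCV has them; the pictures are not rectified), "rvec" (rotation vector, rad) and "tvec" (3), from world to camera coordinates, as OpenCV has them; the wrist camera has in their place "tool_from_camera" (4x4, takes a point from camera to tool coordinates, whose origin is the TCP and whose axes are the flange's). Camera axes: x right, y down, z forward; pixel columns grow to the right and rows downward; lengths in m; the calibration is good to about 2 mm. A picture is of the moment at which its call begins: read the wrist's pose just before it. There is no depth.
- sign_off(): hands the job in, once; it reports no verdict.
The state is a dict: "time_s": time; "joint_positions": joint angles; "qd": joint speeds; "joint_torque": joint torques, N m; "ee_pos": TCP position; "tool_rot": TCP orientation; "wrist_force": force on the tool from outside, world axes, zero at the start; "wrist_torque": the same for the moment, N m; "width": finger opening in m.
Only numpy, scipy, OpenCV 4.12 (cv2) and the standard library are available. Lean on these libraries where they do the work, as an engineer would, in place of code of your own. Each camera call takes 0.05 s, during which the arm holds its last target.

## Working session

There is one attempt and no reset: what is moved stays moved. The work goes in short steps, Python scripts to look and compute and a shell command to move; the robot and the scene stay as the last step left them, time stands still between calls to the robot, and variables do not carry over. Pictures are saved under pics/ and viewed, and the job is handed in when it is done.

```bash
mkdir -p pics; cat > h.py <<'E'
import numpy as np, cv2
from rig import readout, imaging, manip
from scipy.spatial.transform import Rotation as R
def q2R(q): return R.from_quat([q[1],q[2],q[3],q[0]]).as_matrix()
def cap(name,fn=None):
    o=readout.get_obs(); c=imaging.capture(name); im=c["image"]
    f=im.shape[0]/2/np.tan(np.radians(c["fovy"])/2)
    c["K"]=np.array([[f,0,c["cx"]],[0,f,c["cy"]],[0,0,1.]]);c["D"]=np.array(c["dist_coeffs"],float)
    if "rvec" in c:
        Rm=cv2.Rodrigues(np.array(c["rvec"],float))[0];t=np.array(c["tvec"],float).ravel()
    else:
        T=np.eye(4);T[:3,:3]=q2R(o["tool_rot"]);T[:3,3]=o["ee_pos"]
        Ti=np.linalg.inv(T@np.array(c["tool_from_camera"]));Rm=Ti[:3,:3];t=Ti[:3,3]
    c["R"]=Rm;c["t"]=t
    if fn: cv2.imwrite("pics/"+fn,im)
    np.savez("%s.npz"%(fn or "last_"+name),image=im,K=c["K"],D=c["D"],R=Rm,t=t)
    return c
def load(fn):
    d=np.load("%s.npz"%fn); return {k:d[k] for k in d.files}
def ray(c,uv):
    p=cv2.undistortPoints(np.array([[uv]],float),c["K"],c["D"])[0,0]
    d=c["R"].T@np.array([p[0],p[1],1]); return -c["R"].T@c["t"], d/np.linalg.norm(d)
def onz(c,uv,z):
    o,d=ray(c,uv); return o+d*(z-o[2])/d[2]
def tri(*cu):
    A=np.zeros((3,3));b=np.zeros(3);rs=[ray(c,u) for c,u in cu]
    for o,d in rs:
        P=np.eye(3)-np.outer(d,d);A+=P;b+=P@o
    x=np.linalg.solve(A,b)
    return x,[np.linalg.norm((np.eye(3)-np.outer(d,d))@(x-o)) for o,d in rs]
def proj(c,p):
    rv=cv2.Rodrigues(c["R"])[0]
    return cv2.projectPoints(np.array(p,float).reshape(-1,1,3),rv,c["t"],c["K"],c["D"])[0].reshape(-1,2)
E
python3 - <<'E'
from h import *
o=readout.get_obs(); print({k:np.round(v,3).tolist() for k,v in o.items()}, manip.pinch_z)
print(q2R(o["tool_rot"]).round(3))
for n in("scene","side","wrist"):
    c=cap(n,n+"0.png"); print(n,c["fovy"],(-c["R"].T@c["t"]).round(3),c["R"][2].round(2))
E
```

```text
{'time_s': 0.0, 'joint_positions': [1.571, 0.041, 0.084, -0.0, -1.615, -0.334], 'qd': [0.0, -0.001, -0.0, -0.0, -0.0, 0.001], 'joint_torque': [-0.0, -36.82, 34.743, 6.932, -0.005, 0.0], 'ee_pos': [0.196, 0.567, 0.23], 'tool_rot': [0.001, 0.986, -0.166, -0.0], 'wrist_force': [1.033, 0.944, 0.922], 'wrist_torque': [-0.065, 0.035, 0.004], 'width': 0.086} 0.0187
[[ 0.945 -0.328 -0.   ]
 [-0.328 -0.945 -0.002]
 [ 0.     0.002 -1.   ]]
scene 57.987378386269164 [-0.02  -0.904  0.926] [ 0.52  0.65 -0.55]
side 50.01169521974225 [0.353 1.267 1.155] [ 0.14 -0.84 -0.53]
wrist 70.29348937710705 [0.267 0.543 0.372] [-0.27  0.09 -0.96]
```

View pics/scene0.png

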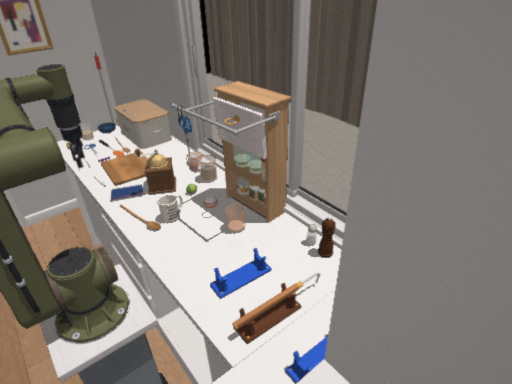

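View pics/side0.png

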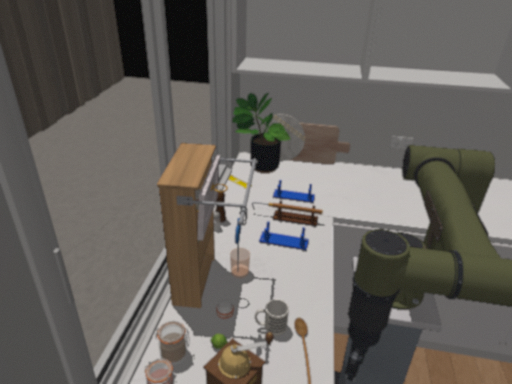

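View pics/wrist0.png

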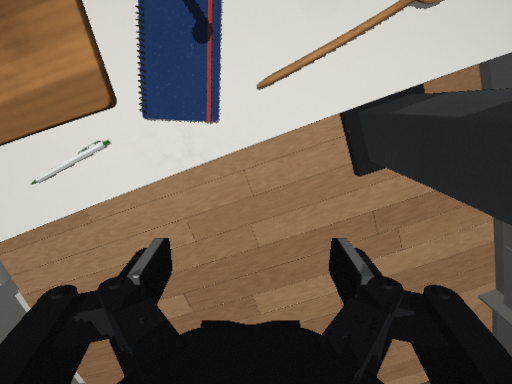

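```bash
python3 - <<'E'
import cv2
a=cv2.imread("pics/scene0.png"); 
cv2.imwrite("pics/s0a.png",cv2.resize(a[75:245,150:350],None,fx=4,fy=3.5,interpolation=cv2.INTER_CUBIC))
cv2.imwrite("pics/s0b.png",cv2.resize(a[240:384,190:350],None,fx=4.5,fy=4,interpolation=cv2.INTER_CUBIC))
b=cv2.imread("pics/side0.png"); 
cv2.imwrite("pics/d0a.png",cv2.resize(b[140:340,150:340],None,fx=4,fy=3,interpolation=cv2.INTER_CUBIC))
E
```

```text
(no output)
```

View pics/s0a.png

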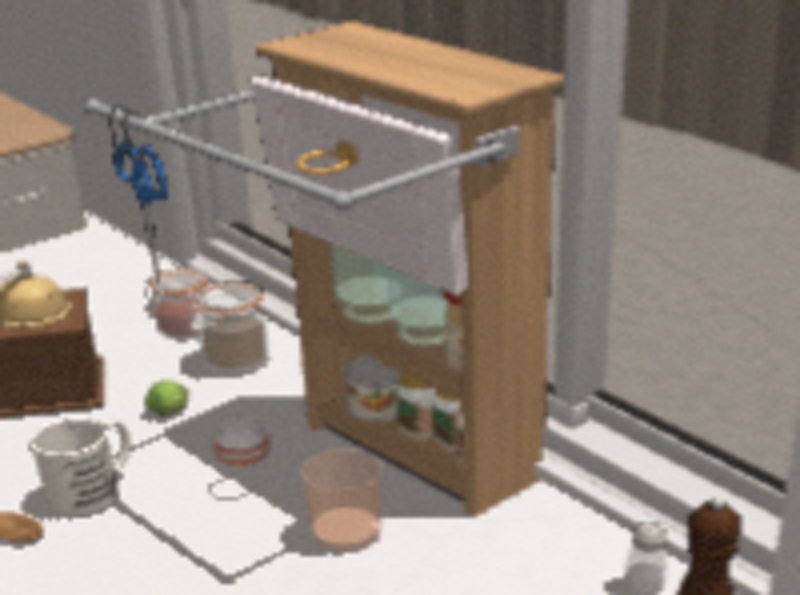

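View pics/s0b.png

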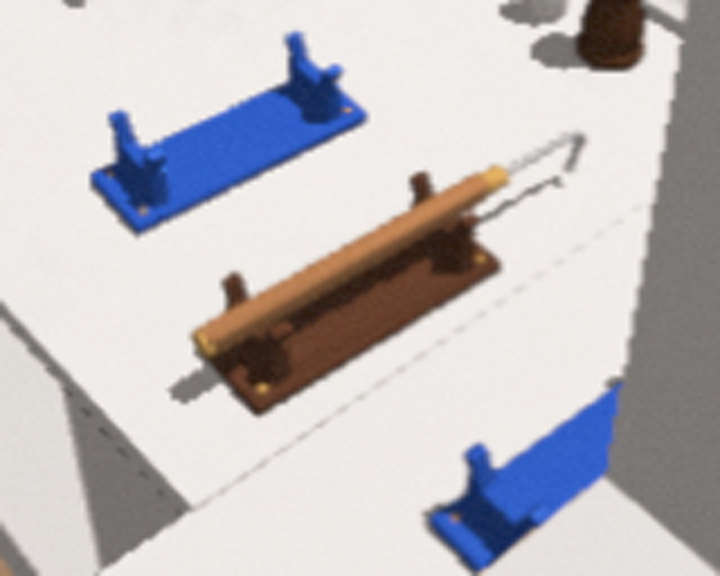

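View pics/d0a.png

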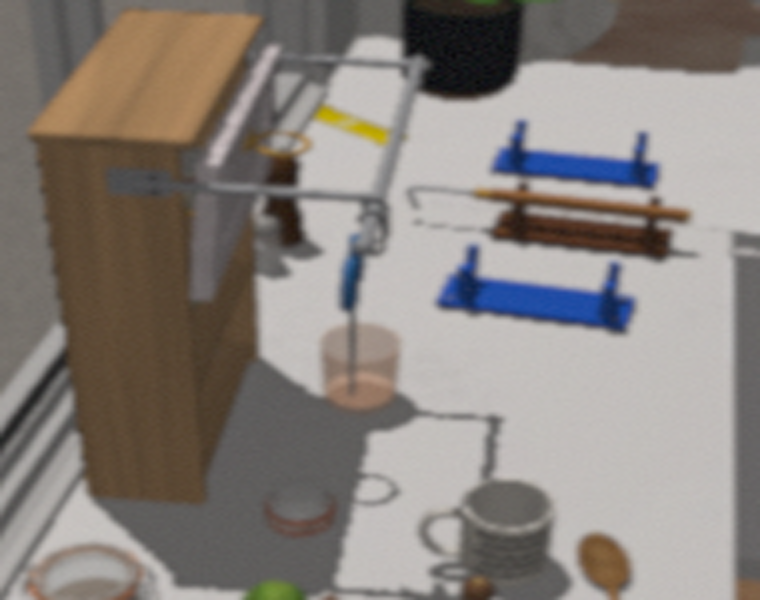

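```bash
python3 - <<'E'
from h import *
s=load("scene0.png");d=load("side0.png")
def A(u,v): return (150+u/4,75+v/3.5)
def B(u,v): return (190+u/4.5,240+v/4)
def D(u,v): return (150+u/4,140+v/3)
print("tail",onz(s,B(203,342),.063),onz(d,D(688,213),.063),tri((s,B(203,342)),(d,D(688,213))))
print("fer",onz(s,B(500,176),.063),onz(d,D(478,194),.063),tri((s,B(500,176)),(d,D(478,194))))
print("ring",onz(s,A(325,160),.44),onz(d,D(282,145),.44),tri((s,A(325,160)),(d,D(282,145))))
print("railR",onz(s,A(343,199),.468),onz(d,D(420,66),.468))
print("railL",onz(s,A(150,122),.468),onz(d,D(380,197),.468), "end",onz(s,A(93,104),.468))
for n,p in dict(tFR=(470,112),tFL=(262,48),tBR=(560,75)).items(): print(n,onz(s,A(*p),.524))
for n,p in dict(bFR=(475,513),bFL=(312,425),bBR=(545,470)).items(): print(n,onz(s,A(*p),0))
for n,p in dict(tFL=(205,138),tBL=(35,135),tBR=(125,12),tFR=(262,15)).items(): print("side",n,onz(d,D(*p),.524))
print("glass base",onz(s,A(343,535),0.0),onz(d,D(360,395),0.))
print("mug",onz(s,A(80,490),0.02), onz(d,D(505,500),.098))
E
```

```text
tail [ 0.30133487 -0.37730185  0.063     ] [ 0.29771979 -0.3836403   0.063     ] (array([ 0.29894047, -0.37926722,  0.06630243]), [np.float64(0.0011204919114900232), np.float64(0.0011204919114899882)])
fer [ 0.55425066 -0.3895959   0.063     ] [ 0.54883046 -0.38280923  0.063     ] (array([ 0.55206904, -0.38859527,  0.06095208]), [np.float64(0.00302676419908396), np.float64(0.003026764199083763)])
ring [0.65992725 0.10506188 0.44      ] [0.65637301 0.12428657 0.44      ] (array([0.66184626, 0.11214344, 0.43484637]), [np.float64(0.003233966173142925), np.float64(0.0032339661731429423)])
railR [ 0.57629199 -0.04099588  0.468     ] [ 0.56880186 -0.03634002  0.468     ]
railL [0.56019534 0.24721449 0.468     ] [0.54768793 0.25041313 0.468     ] end [0.54695764 0.33699536 0.468     ]
tFR [ 0.70313764 -0.05179394  0.524     ]
tFL [0.68650366 0.23873549 0.524     ]
tBR [ 0.83416473 -0.02260344  0.524     ]
bFR [ 0.73564323 -0.01758889  0.        ]
bFL [0.71297208 0.25372383 0.        ]
bBR [ 8.52543505e-01 -1.67653360e-03  1.11022302e-16]
side tFL [0.67972416 0.25814988 0.524     ]
side tBL [0.80372565 0.28060835 0.524     ]
side tBR [ 0.83208733 -0.00611888  0.524     ]
side tFR [ 0.71177138 -0.02664327  0.524     ]
glass base [0.60326675 0.04026808 0.        ] [0.60420032 0.03764065 0.        ]
mug [0.42344737 0.27622909 0.02      ] [0.4278021  0.28328182 0.098     ]
```

```bash
python3 -m pendant '[[20,-20,35,0],[50,-50,60,2],[80,-80,60,4],[110,-110,60,6],[140,-140,60,8],[170,-170,60,10],[200,-200,60,12],[205,-240,60,14],[205,-280,60,16],[205,-320,60,18],[205,-360,60,18],[205,-400,60,18],[205,-440,60,18],[205,-480,60,18],[205,-520,60,18],[205,-560,60,18],[205,-600,60,18],[205,-640,60,18],[205,-680,60,18],[205,-680,60,18]]' 85; python3 -m pendant '[[0,-40,0,0],[0,-80,0,0],[0,-120,0,0],[0,-160,0,0],[0,-200,0,0],[0,-240,0,0],[0,-270,0,0],[0,-270,0,0],[0,-270,0,0]]'
python3 - <<'E'
from h import *
c=cap("wrist","w1.png"); o=readout.get_obs(); print(o["joint_positions"],o["ee_pos"],q2R(o["tool_rot"]).round(3),-c["R"].T@c["t"])
E
```

```text
time_s: 1.82
ee_pos: [0.4003, -0.119, 0.2913]
tool_rot: [0.001, 1.0, -0.014, -0.0]
wrist_force: [-0.7, 1.9, -0.2]
width: 0.0851
time_s: 2.57
ee_pos: [0.4011, -0.3843, 0.2897]
tool_rot: [-0.001, 1.0, -0.011, -0.001]
wrist_force: [-0.5, 0.4, 0.2]
width: 0.0852
[-4.00749064e-01 -6.33154493e-02  9.01293535e-02 -1.53082580e-04
 -1.72573629e+00  1.95053290e+00] [ 0.40133949 -0.38338969  0.29044719] [[ 1.    -0.021 -0.001]
 [-0.021 -1.     0.001]
 [-0.001 -0.001 -1.   ]] [ 0.4757866  -0.38528004  0.4314916 ]
```

View pics/w1.png

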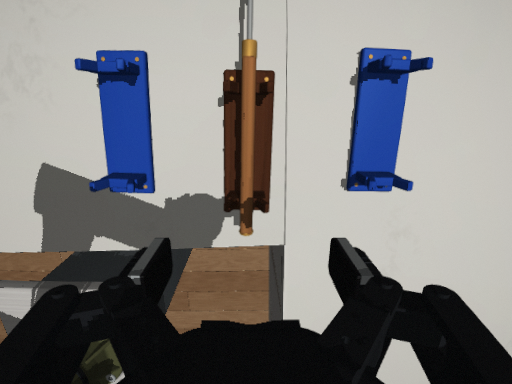

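```bash
python3 - <<'E'
from h import *
c=load("w1.png"); im=c["image"]
hsv=cv2.cvtColor(im,cv2.COLOR_BGR2HSV)
m=cv2.inRange(hsv,(5,110,110),(25,255,255)); m[245:]=0; m[:,:225]=0;m[:,280:]=0
ys,xs=np.nonzero(m); print(xs.min(),xs.max(),ys.min(),ys.max())
pts=[]
for y in range(60,230,10):
    x=xs[ys==y]; x=x[(x>238)&(x<262)]
    p=onz(c,(x.mean(),y),.074); pts.append(p); print(y,x.min(),x.max(),p.round(4))
pts=np.array(pts); k=np.polyfit(pts[:,0],pts[:,1],1); print(k,np.degrees(np.arctan(k[0])))
for v in (38,42,56,229,235): print(v,onz(c,(247,v),.063))
E
```

```text
229 268 39 235
60 243 255 [ 0.5322 -0.3847  0.074 ]
70 243 254 [ 0.5208 -0.3838  0.074 ]
80 243 254 [ 0.5092 -0.3835  0.074 ]
90 243 254 [ 0.4974 -0.3832  0.074 ]
100 243 254 [ 0.4854 -0.383   0.074 ]
110 243 253 [ 0.4733 -0.3821  0.074 ]
120 243 253 [ 0.461  -0.3818  0.074 ]
130 242 253 [ 0.4484 -0.3808  0.074 ]
140 242 252 [ 0.4356 -0.3799  0.074 ]
150 242 252 [ 0.4226 -0.3795  0.074 ]
160 242 252 [ 0.4093 -0.3792  0.074 ]
170 242 251 [ 0.3958 -0.3782  0.074 ]
180 242 251 [ 0.3819 -0.3779  0.074 ]
190 242 251 [ 0.3678 -0.3775  0.074 ]
200 242 244 [ 0.3534 -0.3723  0.074 ]
210 242 242 [ 0.3386 -0.3705  0.074 ]<stdin>:9: RuntimeWarning: Mean of empty slice.
  ret = ret.dtype.type(ret / rcount)
Traceback (most recent call last):
ValueError: zero-size array to reduction operation minimum which has no identity
```

```bash
python3 -m pendant '[[-4,2,-40,-1],[-8,4,-80,-1],[-11,5,-120,-1],[-11,5,-150,-1],[-11,5,-175,-1],[-11,5,-195,-1],[-11,5,-195,-1]]' 60
python3 - <<'E'
from h import *
c=cap("wrist","w2.png"); o=readout.get_obs(); print(o["ee_pos"])
E
```

```text
time_s: 3.2
ee_pos: [0.389, -0.3754, 0.0918]
tool_rot: [-0.002, 1.0, -0.018, -0.003]
wrist_force: [-0.8, 0.3, -0.5]
width: 0.0597
[ 0.3899091  -0.37650274  0.09483825]
```

View pics/w2.png

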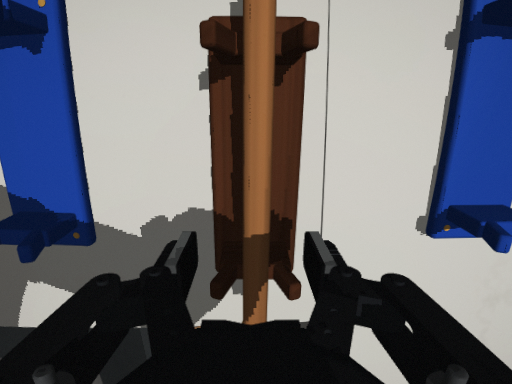

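```bash
python3 - <<'E'
from h import *
c=load("w2.png")
print("rear fork",onz(c,(222,285),.076),onz(c,(292,285),.076))
print("front fork",onz(c,(203,35),.076),onz(c,(316,35),.076))
for y in(20,100,200,300): print([onz(c,(u,y),.074).round(4) for u in {20:(245,275),100:(245,274),200:(244,272),300:(243,270)}[y]])
E
```

```text
rear fork [ 0.34894835 -0.3538767   0.076     ] [ 0.34738456 -0.40163155  0.076     ]
front fork [ 0.5018156  -0.35365752  0.076     ] [ 0.49985396 -0.41286185  0.076     ]
[array([ 0.5087, -0.3759,  0.074 ]), array([ 0.5081, -0.3916,  0.074 ])]
[array([ 0.4681, -0.3743,  0.074 ]), array([ 0.4675, -0.3905,  0.074 ])]
[array([ 0.4091, -0.3714,  0.074 ]), array([ 0.4086, -0.3887,  0.074 ])]
[array([ 0.3345, -0.3675,  0.074 ]), array([ 0.3338, -0.3866,  0.074 ])]
```

```bash
python3 -m pendant '[[0,-2,-20,0],[0,-2,-35,0],[0,-2,-46,0],[0,-2,-49,0],[0,-2,-49,0]]' 60;  python3 -m pendant '[[0,0,0,0],[0,0,0,0],[0,0,0,0],[0,0,0,0],[0,0,0,0],[0,0,0,0],[0,0,0,0]]' 5; python3 -m pendant '[[0,0,20,0],[0,0,50,0],[0,0,80,0],[0,0,110,0],[0,0,110,0],[0,0,110,0]]'
python3 - <<'E'
from h import *
cap("scene","s1.png");cap("side","d1.png")
import cv2
E
```

```text
time_s: 3.67
ee_pos: [0.3908, -0.38, 0.0478]
tool_rot: [0.0, 1.0, -0.018, 0.0]
wrist_force: [0.3, -0.5, -0.1]
width: 0.0598
time_s: 4.25
ee_pos: [0.3911, -0.3805, 0.0485]
tool_rot: [0.001, 1.0, -0.018, 0.001]
wrist_force: [0.1, 1.2, 5.3]
width: 0.0168
time_s: 4.75
ee_pos: [0.3912, -0.3804, 0.1589]
tool_rot: [0.001, 1.0, -0.019, 0.002]
wrist_force: [-1.1, 0.2, -2.0]
width: 0.0172
```

View pics/s1.png

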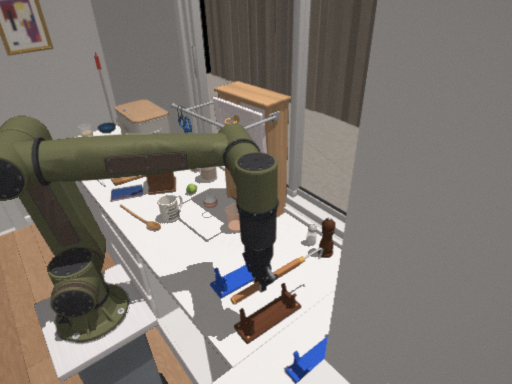

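View pics/d1.png

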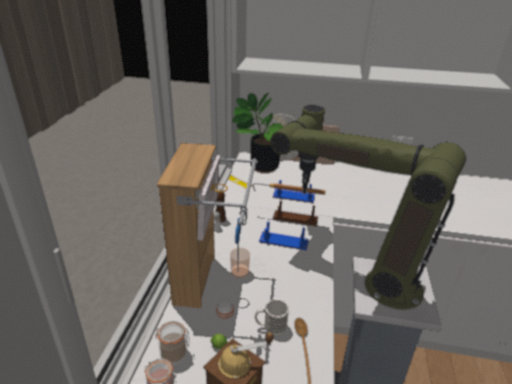

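```bash
python3 -m pendant '[[0,0,40,0],[0,0,80,0],[0,0,120,0],[0,0,160,0],[0,0,200,0],[0,0,240,0],[0,0,280,0],[0,0,320,0],[0,0,360,0],[0,0,360,0],[0,0,360,0]]'; python3 - <<'E'
from h import *
o=readout.get_obs(); print(o["joint_positions"].round(3) if hasattr(o["joint_positions"],'round') else o["joint_positions"], q2R(o["tool_rot"]).round(3))
E
```

```text
time_s: 5.77
ee_pos: [0.3914, -0.3806, 0.5185]
tool_rot: [0.001, 1.0, -0.019, 0.001]
wrist_force: [-0.0, 0.8, -3.0]
width: 0.0168
[-0.403  0.14   0.749  0.    -2.177  1.937] [[ 0.999 -0.037  0.003]
 [-0.037 -0.999 -0.001]
 [ 0.003  0.001 -1.   ]]
```

```bash
python3 -m pendant '[[0,20,15,1],[0,60,20,2],[0,100,20,3],[0,140,20,4],[0,180,20,5],[0,220,20,6],[0,260,20,6],[0,300,20,6],[0,330,20,6],[0,340,20,6],[0,340,20,6],[0,340,20,6]]'; python3 - <<'E'
from h import *
c=cap("wrist","w3.png");cap("side","d3.png");cap("scene","s3.png"); print(readout.get_obs()["ee_pos"])
E
```

```text
time_s: 6.77
ee_pos: [0.3908, -0.0394, 0.5354]
tool_rot: [0.001, 0.999, 0.035, -0.002]
wrist_force: [0.4, 0.2, -0.9]
width: 0.017
[ 0.39066262 -0.04072215  0.53648117]
```

View pics/w3.png

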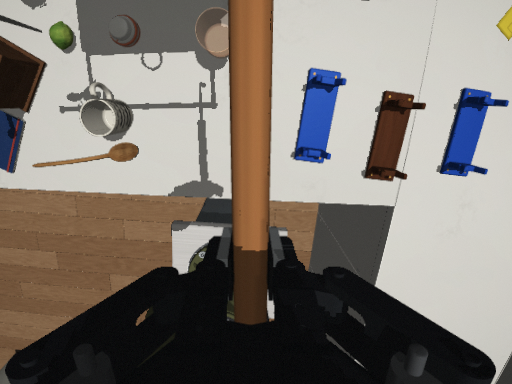

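View pics/d3.png

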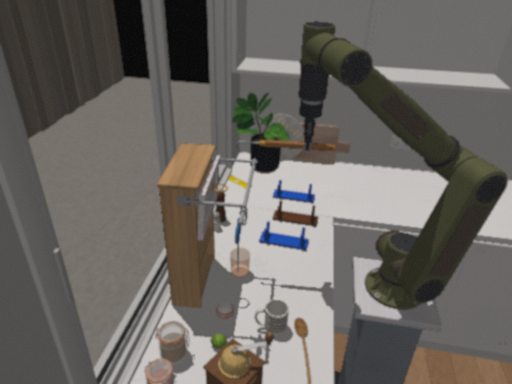

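View pics/s3.png

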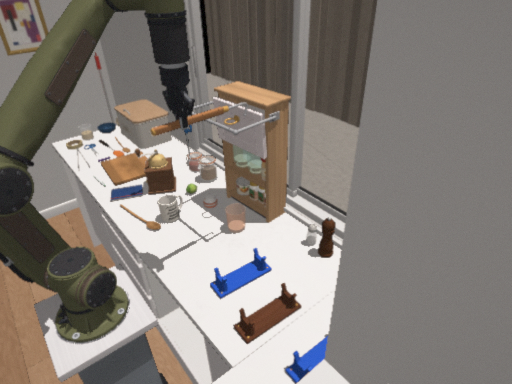

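```bash
python3 - <<'E'
import cv2
a=cv2.imread("pics/scene0.png"); 
cv2.imwrite("pics/z1.png",cv2.resize(a[95:155,165:285],None,fx=6.6,fy=6.6,interpolation=cv2.INTER_NEAREST))
b=cv2.imread("pics/side0.png"); 
cv2.imwrite("pics/z2.png",cv2.resize(b[145:245,170:270],None,fx=6,fy=6,interpolation=cv2.INTER_NEAREST))
E
```

```text
(no output)
```

View pics/z1.png

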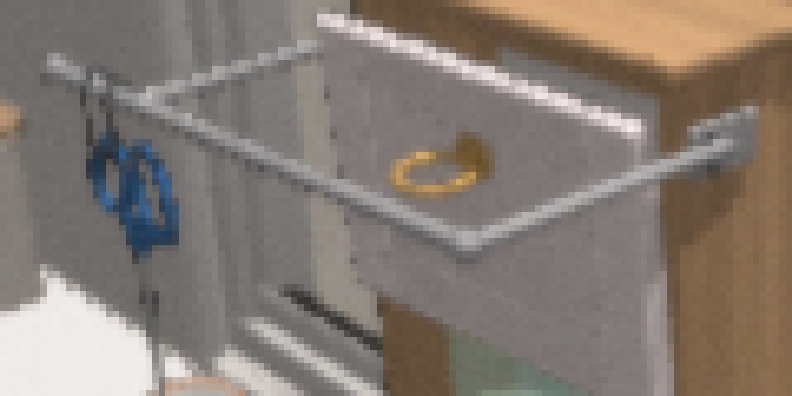

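View pics/z2.png

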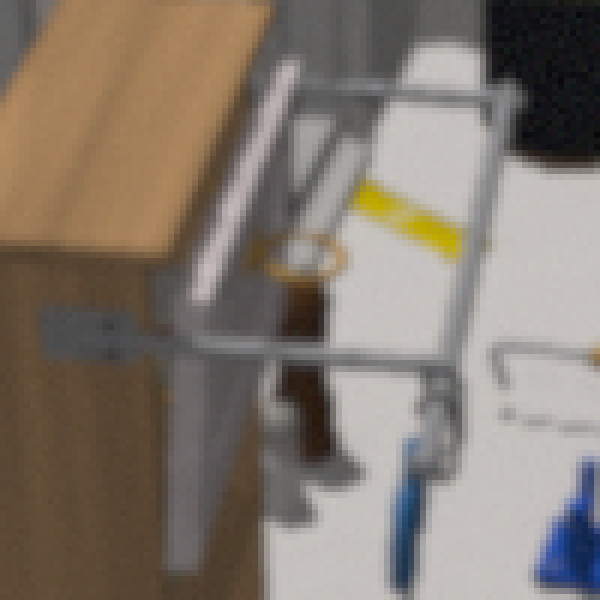

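```bash
python3 - <<'E'
from h import *
s=load("scene0.png");d=load("side0.png")
S=lambda u,v:(165+u/6.6-.5,95+v/6.6-.5)
D=lambda u,v:(170+u/6-.5,145+v/6-.5)
print("ring",onz(s,S(437,171),.44),onz(d,D(305,257),.44),tri((s,S(437,171)),(d,D(305,257))))
print("railR",onz(s,S(468,241),.468),onz(d,D(507,97),.468),tri((s,S(468,241)),(d,D(507,97))))
print("railL",onz(s,S(145,98),.468),onz(d,D(455,358),.468),tri((s,S(145,98)),(d,D(455,358))))
print("hatch top",onz(s,S(322,22),.492),onz(s,S(640,130),.492),onz(d,D(290,65),.492),onz(d,D(202,300),.492))
E
```

```text
ring [0.66016843 0.10884462 0.44      ] [0.65852096 0.11812453 0.44      ] (array([0.66113562, 0.11228706, 0.43752121]), [np.float64(0.00152787120995791), np.float64(0.0015278712099580012)])
railR [ 0.57944273 -0.03476341  0.468     ] [ 0.57419554 -0.04578663  0.468     ] (array([ 0.57410455, -0.04132813,  0.47099238]), [np.float64(0.0009092536276457935), np.float64(0.0009092536276455685)])
railL [0.56000785 0.25478332 0.468     ] [0.548328   0.24213748 0.468     ] (array([0.55091161, 0.24311548, 0.47101377]), [np.float64(0.003533429807841994), np.float64(0.0035334298078418384)])
hatch top [0.67128837 0.23611659 0.492     ] [ 0.69912104 -0.02430855  0.492     ] [ 0.69978489 -0.01099217  0.492     ] [0.67636336 0.25383278 0.492     ]
```

```bash
python3 -m pendant '[[0,30,0,0],[0,58,-10,0],[0,58,-40,0],[0,58,-65,0],[0,58,-72,0],[0,58,-77,0],[0,58,-85,0],[1,58,-93,0],[2,58,-101,0],[2,58,-108,0],[4,58,-115,0],[6,59,-123,0],[8,59,-131,0],[10,59,-138,0],[10,59,-138,0],[10,59,-138,0]]'; python3 - <<'E'
from h import *
cap("side","d4.png");cap("scene","s4.png"); print(readout.get_obs()["ee_pos"])
a=cv2.imread("pics/s4.png")[60:200,120:300];b=cv2.imread("pics/d4.png")[100:240,180:360]
cv2.imwrite("pics/z4.png",np.vstack([cv2.resize(a,None,fx=2.1,fy=2.1),cv2.resize(b,None,fx=2.1,fy=2.1)]))
E
```

```text
time_s: 8.25
ee_pos: [0.4004, 0.0189, 0.3984]
tool_rot: [0.0, 0.999, 0.034, -0.001]
wrist_force: [-0.7, -0.8, -1.2]
width: 0.0168
[0.40047434 0.01911598 0.3987633 ]
```

View pics/z4.png

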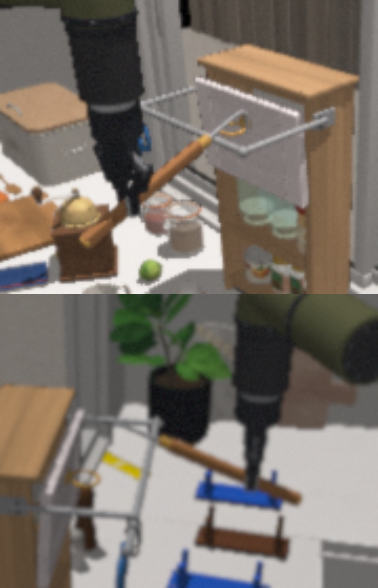

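```bash
python3 -m pendant '[[3,0,-7,0],[6,0,-14,0],[9,1,-21,0],[12,1,-29,0]]'; python3 -m pendant '[[4,0,-6,0],[9,0,-13,0],[13,0,-20,0],[18,1,-26,0]]';python3 -m pendant '[[4,0,-5,0],[8,0,-10,0]]'; python3 -m pendant '[[0,0,0,0],[0,0,0,0]]'; python3 - <<'E'
from h import *
cap("side","d5.png");cap("scene","s5.png"); print(readout.get_obs()["ee_pos"])
a=cv2.imread("pics/s5.png")[60:200,120:300];b=cv2.imread("pics/d5.png")[100:240,180:360]
cv2.imwrite("pics/z5.png",np.hstack([cv2.resize(a,None,fx=2.2,fy=4),cv2.resize(b,None,fx=2.2,fy=4)]))
E
```

```text
time_s: 8.68
ee_pos: [0.4133, 0.0199, 0.37]
tool_rot: [-0.0, 0.999, 0.034, 0.001]
wrist_force: [0.9, -0.4, 4.8]
width: 0.0167
time_s: 9.02
ee_pos: [0.4308, 0.0208, 0.3433]
tool_rot: [0.0, 0.999, 0.034, -0.0]
wrist_force: [-3.4, -1.2, 1.5]
width: 0.0171
time_s: 9.18
ee_pos: [0.4388, 0.0209, 0.3335]
tool_rot: [0.0, 0.999, 0.034, -0.0]
wrist_force: [-3.4, 0.5, 2.1]
width: 0.0171
time_s: 9.35
ee_pos: [0.4385, 0.0209, 0.3333]
tool_rot: [0.0, 0.999, 0.034, -0.001]
wrist_force: [-1.0, -0.3, -2.3]
width: 0.0172
[0.43846782 0.02098398 0.33373196]
```

View pics/z5.png

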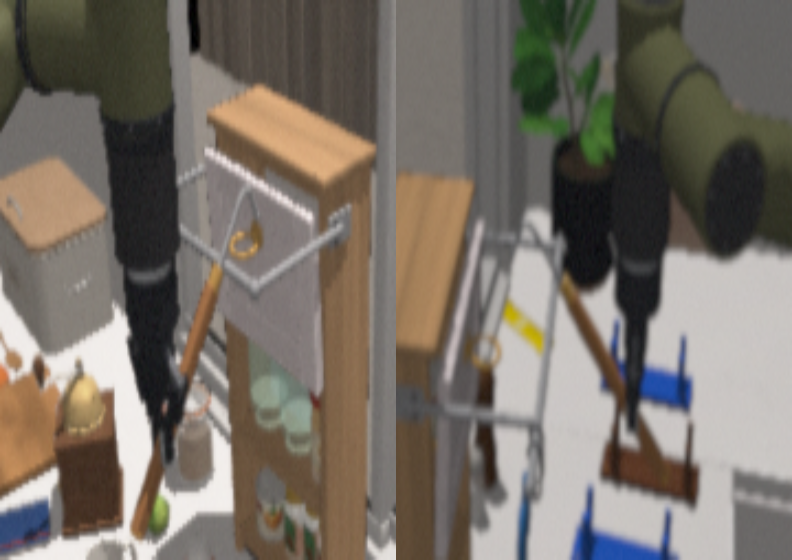

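```bash
python3 - <<'E'
import cv2,numpy as np
a=cv2.imread("pics/s5.png")[75:205,170:290];b=cv2.imread("pics/d5.png")[130:230,210:320]
cv2.imwrite("pics/z5a.png",cv2.resize(a,None,fx=4.6,fy=4.6,interpolation=cv2.INTER_CUBIC));cv2.imwrite("pics/z5b.png",cv2.resize(b,None,fx=6,fy=6,interpolation=cv2.INTER_CUBIC))
E
```

```text
(no output)
```

View pics/z5a.png

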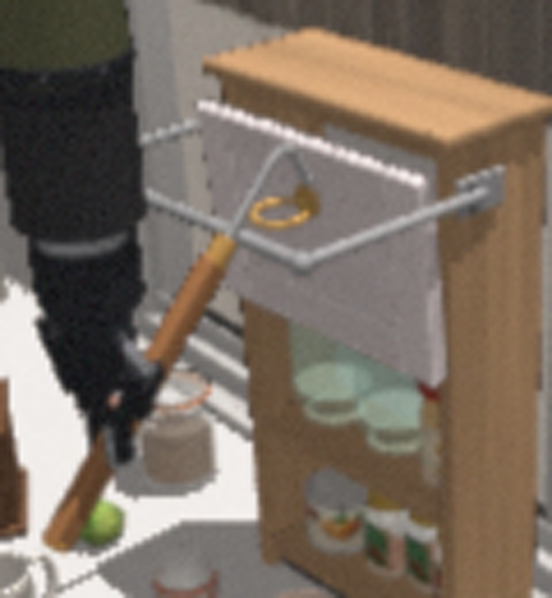

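View pics/z5b.png

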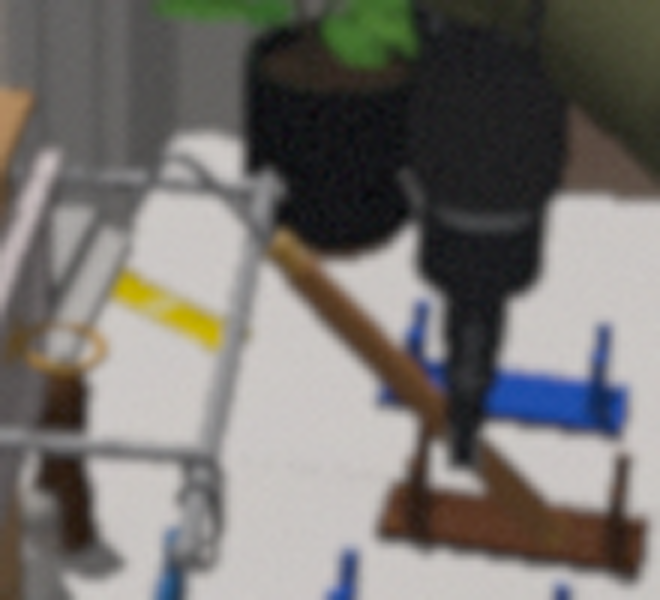

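```bash
python3 - <<'E'
from h import *
s=load("s5.png");d=load("d5.png")
P={}
for n,a,b in (("fer",(219.1,127.3),(256.2,169.5)),("tail",(182.1,192.3),(300.3,217)),("bend",(232.1,107.1),(239.2,155.7))):
    x,e=tri((s,a),(d,b)); P[n]=x; print(n,x.round(4),e[0].round(4))
v=P["fer"]-P["tail"];print(np.linalg.norm(v),np.degrees(np.arcsin(v[2]/np.linalg.norm(v))),np.degrees(np.arctan2(v[1],v[0])))
v=P["bend"]-P["tail"];print(np.linalg.norm(v),np.degrees(np.arcsin(v[2]/np.linalg.norm(v))),np.degrees(np.arctan2(v[1],v[0])))
o=readout.get_obs();e=np.array(o["ee_pos"])+[0,0,.0187]
for th in(38,40,42,44):
    t=np.radians(th);u=np.array([np.cos(t)*.9976,np.cos(t)*.07,np.sin(t)]);
    print(th,"tail",(e-.09*u).round(4),"bend", (e+.249*u).round(4))
E
```

```text
fer [0.5539 0.0224 0.4702] 0.0001
tail [0.384  0.015  0.2883] 0.0018
bend [0.6146 0.0297 0.5219] 0.0019
0.24900764228601516 46.92148494012901 2.49831805215066
0.3285044281033036 45.31472523743119 3.628738922089856
38 tail [0.3677 0.016  0.297 ] bend [0.6342 0.0347 0.5057]
40 tail [0.3697 0.0162 0.2946] bend [0.6288 0.0343 0.5125]
42 tail [0.3717 0.0163 0.2922] bend [0.6231 0.0339 0.519 ]
44 tail [0.3739 0.0165 0.2899] bend [0.6172 0.0335 0.5254]
```

```bash
python3 -m pendant '[[0,0,20,0],[0,-25,30,0],[0,-60,30,0],[0,-100,30,0],[0,-135,30,0],[0,-155,25,0],[0,-160,0,0],[0,-160,-40,0],[-20,-160,-75,0],[-45,-155,-87,0],[-48,-120,-87,0],[-48,-80,-87,0],[-48,-40,-87,0],[-48,0,-87,0],[-48,40,-87,0],[-48,75,-87,0],[-48,81,-87,0],[-48,81,-87,0],[-48,81,-87,0]]'; python3 - <<'E'
from h import *
cap("side","d6.png");cap("scene","s6.png"); print(readout.get_obs()["ee_pos"])
a=cv2.imread("pics/s6.png")[75:205,170:290];b=cv2.imread("pics/d6.png")[130:260,200:320]
cv2.imwrite("pics/z6a.png",cv2.resize(a,None,fx=4.6,fy=4.6,interpolation=cv2.INTER_CUBIC));cv2.imwrite("pics/z6b.png",cv2.resize(b,None,fx=4.6,fy=4.6,interpolation=cv2.INTER_CUBIC))
E
```

```text
time_s: 11.03
ee_pos: [0.3904, 0.102, 0.2472]
tool_rot: [0.0, 0.999, 0.035, -0.0]
wrist_force: [-0.2, 0.4, -1.7]
width: 0.0171
[0.39064299 0.1010701  0.2474179 ]
```

View pics/z6a.png

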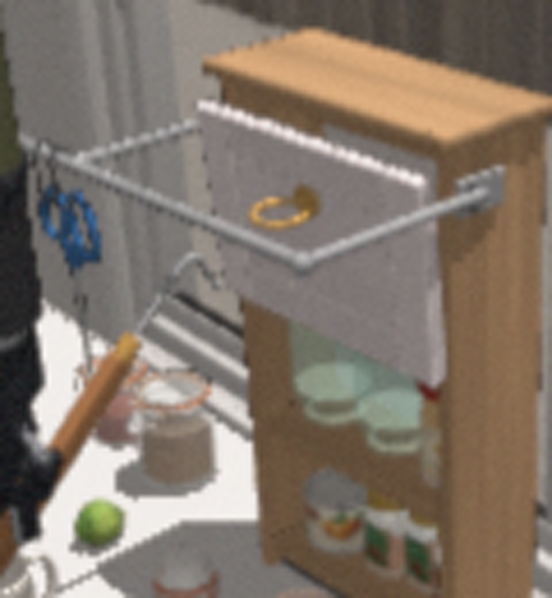

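View pics/z6b.png

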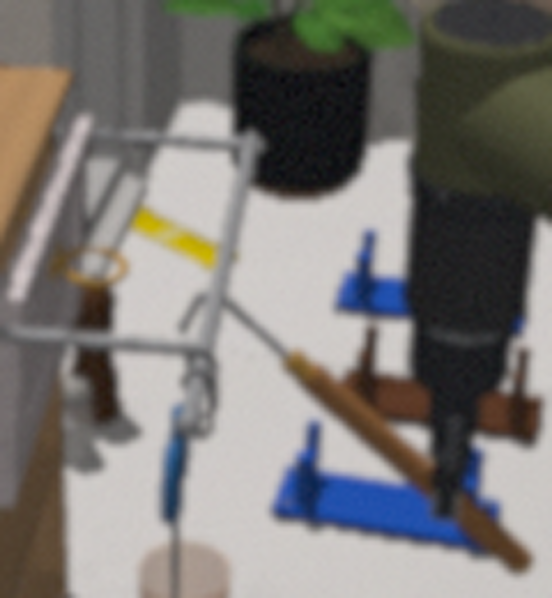

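```bash
python3 - <<'E'
from h import *
s=load("s6.png");d=load("d6.png")
S=lambda u,v:(170+u/4.6-.5,75+v/4.6-.5)
D=lambda u,v:(200+u/4.6-.5,130+v/4.6-.5)
e=np.array(readout.get_obs()["ee_pos"])+[0,0,.0187]
P={}
for n,a,b in (("ball",(217,283),(186,326)),("bend",(192,259),(208,294)),("ring",(285,211),(92,266)),("fer",(128,345),(297,360)),("tail",None,(522,558))):
    if a is None: continue
    x,er=tri((s,S(*a)),(d,D(*b))); P[n]=x; print(n,x.round(4),er[0].round(4),"rel grip",(x-e).round(4))
x=P["bend"]-P["fer"]; print(np.degrees(np.arcsin(x[2]/np.linalg.norm(x))),np.linalg.norm(x))
for th in(42,44,46):
    t=np.radians(th);c,q=np.cos(t),np.sin(t)
    f=lambda a,b:(round(a*c-b*q,4),round(a*q+b*c,4))
    print(th,"ball",f(.238,-.04),"top",f(.248,0),"fer",f(.167,0))
print("rail side pts R,L",onz(d,D(255,143),.468),onz(d,D(197,345),.468),"scene",onz(s,S(304,262),.468),onz(s,S(82,161),.468))
E
```

```text
ball [0.5937 0.1118 0.3947] 0.002 rel grip [0.203  0.0108 0.1286]
bend [0.5754 0.1116 0.4228] 0.0008 rel grip [0.1847 0.0106 0.1567]
ring [0.6642 0.1119 0.4369] 0.0016 rel grip [0.2735 0.0108 0.1708]
fer [0.508  0.1072 0.3717] 0.0008 rel grip [0.1174 0.0061 0.1056]
37.11979599553594 0.0846921410479075
42 ball (np.float64(0.2036), np.float64(0.1295)) top (np.float64(0.1843), np.float64(0.1659)) fer (np.float64(0.1241), np.float64(0.1117))
44 ball (np.float64(0.199), np.float64(0.1366)) top (np.float64(0.1784), np.float64(0.1723)) fer (np.float64(0.1201), np.float64(0.116))
46 ball (np.float64(0.1941), np.float64(0.1434)) top (np.float64(0.1723), np.float64(0.1784)) fer (np.float64(0.116), np.float64(0.1201))
rail side pts R,L [ 0.57100018 -0.04718247  0.468     ] [0.55685363 0.245933   0.468     ] scene [ 0.57778506 -0.03803657  0.468     ] [0.56162292 0.25108679 0.468     ]
```

```bash
python3 -m pendant '[[8,0,12,0],[17,0,25,0],[25,0,38,0],[31,0,46,0],[37,0,54,0],[43,0,57,0],[50,0,58,0],[58,0,58,0],[66,0,58,0],[66,0,58,0],[66,0,58,0]]'; python3 - <<'E'
from h import *
cap("side","d7.png");cap("scene","s7.png"); print(readout.get_obs()["ee_pos"])
a=cv2.imread("pics/s7.png")[85:155,190:290];b=cv2.imread("pics/d7.png")[140:230,190:290]
cv2.imwrite("pics/z7a.png",cv2.resize(a,None,fx=7,fy=7,interpolation=cv2.INTER_CUBIC));cv2.imwrite("pics/z7b.png",cv2.resize(b,None,fx=6,fy=6,interpolation=cv2.INTER_CUBIC))
E
```

```text
time_s: 12.05
ee_pos: [0.4567, 0.1017, 0.3044]
tool_rot: [0.001, 0.999, 0.033, -0.001]
wrist_force: [0.1, -0.2, -1.5]
width: 0.0172
[0.45642667 0.10181252 0.30503706]
```

View pics/z7a.png

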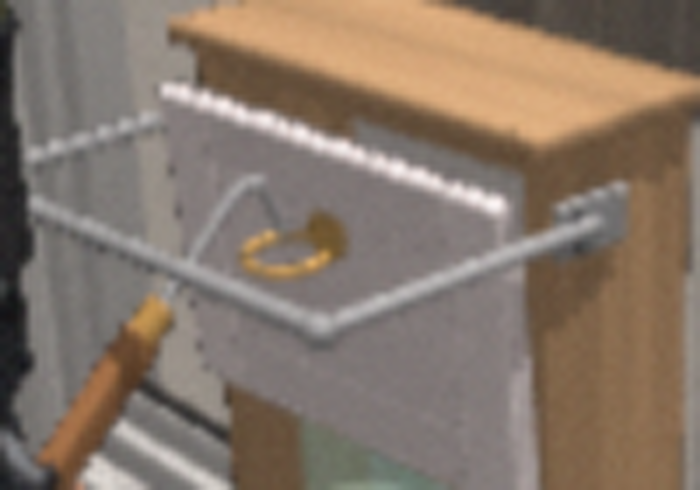

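View pics/z7b.png

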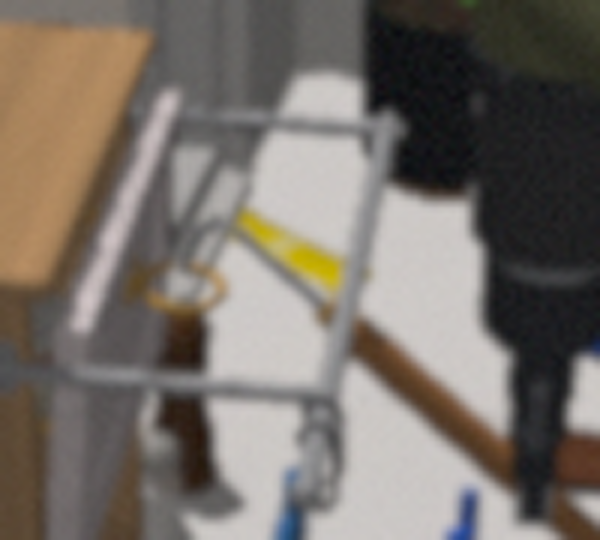

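```bash
python3 -m pendant '[[2,0,-4,0],[3,0,-9,0],[3,0,-14,0],[3,0,-18,0],[3,0,-18,0]]'; python3 -m pendant '[[0,0,-4,0],[0,0,-8,0],[0,0,-12,0],[0,0,-15,0],[0,0,-15,0]]'; python3 - <<'E'
from h import *
cap("side","d8.png");cap("scene","s8.png"); print(readout.get_obs()["ee_pos"])
a=cv2.imread("pics/s8.png")[85:155,190:290];b=cv2.imread("pics/d8.png")[140:230,190:290]
cv2.imwrite("pics/z8a.png",cv2.resize(a,None,fx=7,fy=7,interpolation=cv2.INTER_CUBIC));cv2.imwrite("pics/z8b.png",cv2.resize(b,None,fx=6,fy=6,interpolation=cv2.INTER_CUBIC))
E
```

```text
time_s: 12.57
ee_pos: [0.4591, 0.1019, 0.2859]
tool_rot: [0.0, 0.999, 0.034, -0.001]
wrist_force: [0.2, 0.5, -1.2]
width: 0.017
time_s: 12.98
ee_pos: [0.4593, 0.1018, 0.2713]
tool_rot: [0.0, 0.999, 0.034, -0.001]
wrist_force: [-0.5, 0.3, -1.5]
width: 0.0166
[0.45956094 0.10181214 0.27222483]
```

View pics/z8a.png

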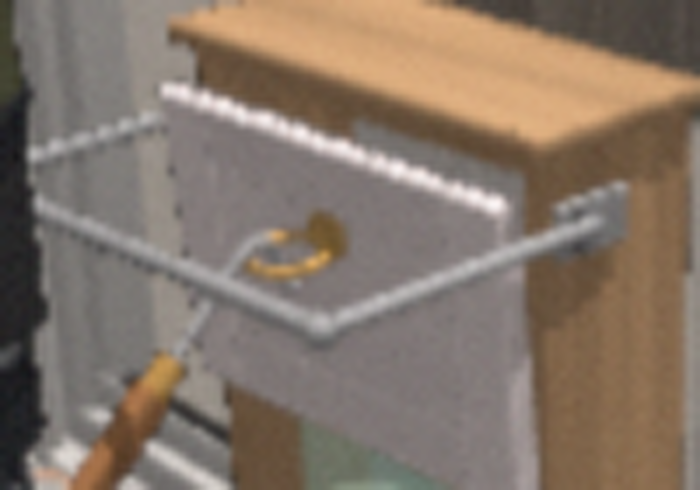

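View pics/z8b.png

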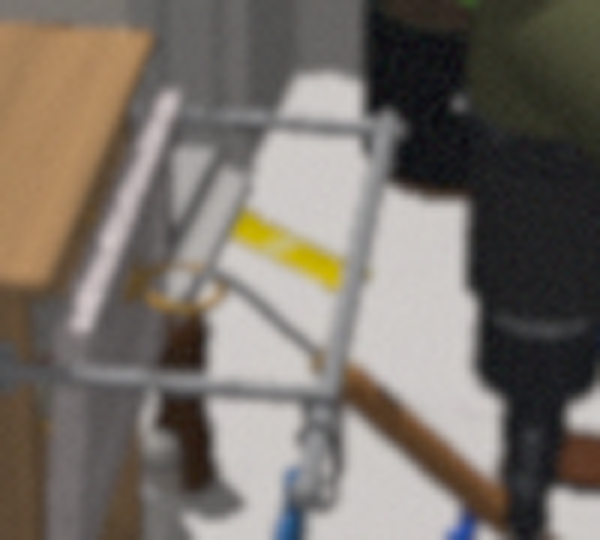

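```bash
python3 -m pendant '[[-6,0,-2,0],[-12,-1,-4,0],[-18,-1,-7,0],[-23,-2,-10,0],[-27,-2,-13,0],[-32,-3,-18,0],[-37,-3,-23,0],[-43,-4,-30,0],[-43,-4,-30,0]]'; python3 - <<'E'
from h import *
cap("side","d9.png");cap("scene","s9.png"); print(readout.get_obs()["ee_pos"])
a=cv2.imread("pics/s9.png")[85:155,190:290];b=cv2.imread("pics/d9.png")[140:230,190:290]
cv2.imwrite("pics/z9a.png",cv2.resize(a,None,fx=7,fy=7,interpolation=cv2.INTER_CUBIC));cv2.imwrite("pics/z9b.png",cv2.resize(b,None,fx=6,fy=6,interpolation=cv2.INTER_CUBIC))
E
```

```text
time_s: 13.83
ee_pos: [0.4153, 0.0977, 0.241]
tool_rot: [0.0, 0.999, 0.034, -0.001]
wrist_force: [0.1, 0.7, -1.5]
width: 0.0167
[0.41625331 0.09778983 0.24218201]
```

View pics/z9a.png

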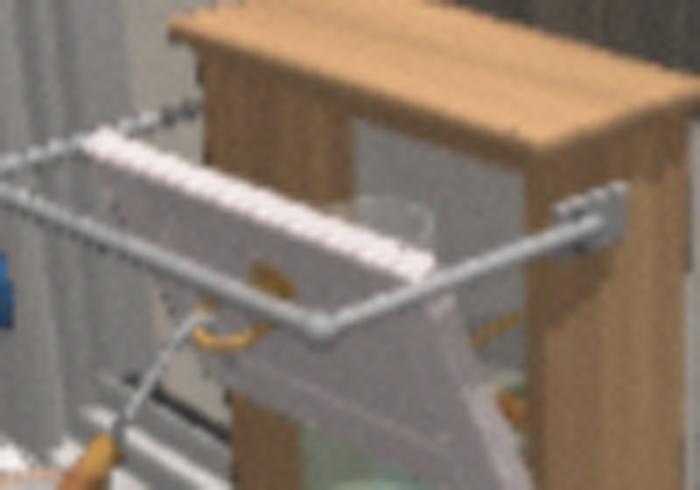

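View pics/z9b.png

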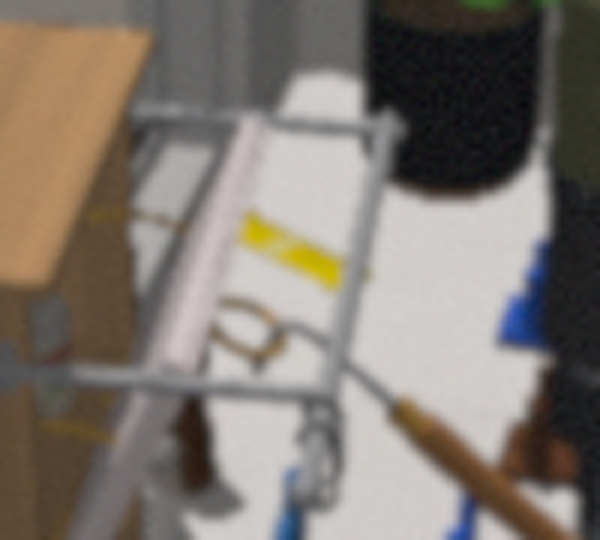

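```bash
python3 -m pendant '[[-5,0,-6,0],[-10,-1,-12,0],[-15,-1,-19,0],[-19,-2,-26,0],[-23,-2,-33,0],[-26,-2,-41,0],[-29,-2,-49,0],[-32,-3,-57,0],[-34,-3,-65,0]]';python3 -m pendant '[[-1,0,-5,0],[-2,0,-10,0]]'; python3 - <<'E'
from h import *
cap("side","d10.png");cap("scene","s10.png"); print(readout.get_obs()["ee_pos"])
a=cv2.imread("pics/s10.png")[85:165,170:290];b=cv2.imread("pics/d10.png")[140:240,190:300]
cv2.imwrite("pics/z10a.png",cv2.resize(a,None,fx=6,fy=6,interpolation=cv2.INTER_CUBIC));cv2.imwrite("pics/z10b.png",cv2.resize(b,None,fx=6,fy=6,interpolation=cv2.INTER_CUBIC))
E
```

```text
time_s: 14.68
ee_pos: [0.385, 0.0952, 0.1788]
tool_rot: [-0.001, 0.999, 0.034, 0.004]
wrist_force: [20.3, 0.4, 12.6]
width: 0.0171
time_s: 14.85
ee_pos: [0.3877, 0.096, 0.1746]
tool_rot: [-0.003, 0.999, 0.033, 0.012]
wrist_force: [30.1, 1.1, 22.9]
width: 0.0169
[0.38762479 0.09606864 0.17494891]
```

View pics/z10a.png

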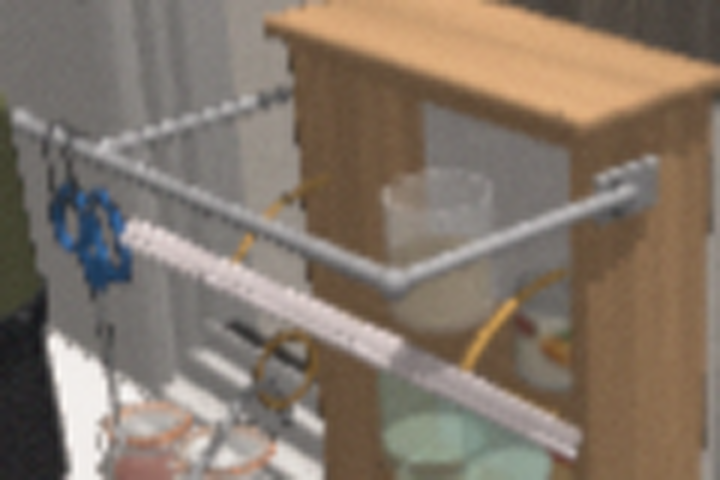

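View pics/z10b.png

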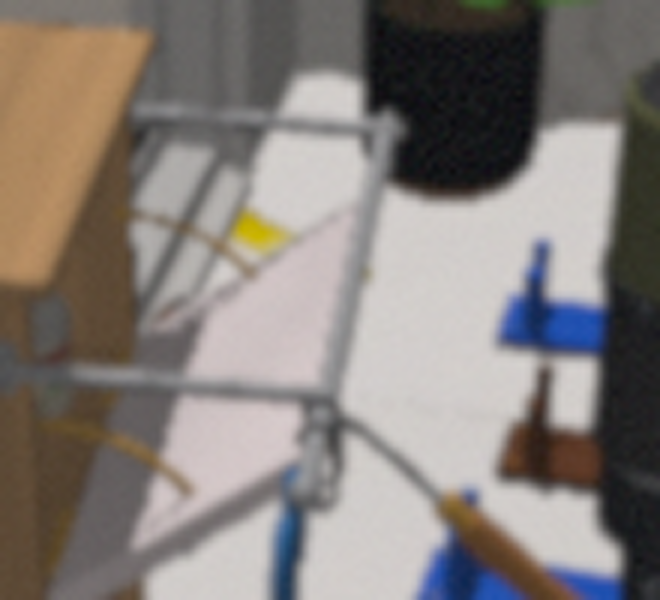

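```bash
python3 -m pendant '[[4,0,4,0],[8,0,8,0],[9,0,10,0],[9,0,10,0]]'; python3 - <<'E'
from h import *
cap("side","d11.png");cap("scene","s11.png");cap("wrist","w11.png"); print(readout.get_obs()["ee_pos"])
a=cv2.imread("pics/s11.png")[105:185,170:270];b=cv2.imread("pics/d11.png")[150:250,220:330]
cv2.imwrite("pics/z11a.png",cv2.resize(a,None,fx=7,fy=7,interpolation=cv2.INTER_CUBIC));cv2.imwrite("pics/z11b.png",cv2.resize(b,None,fx=6,fy=6,interpolation=cv2.INTER_CUBIC))
E
```

```text
time_s: 15.28
ee_pos: [0.3891, 0.0947, 0.1765]
tool_rot: [0.0, 0.999, 0.034, -0.001]
wrist_force: [0.1, 0.3, -0.8]
width: 0.0168
[0.38904303 0.09471979 0.17631366]
```

View pics/z11a.png

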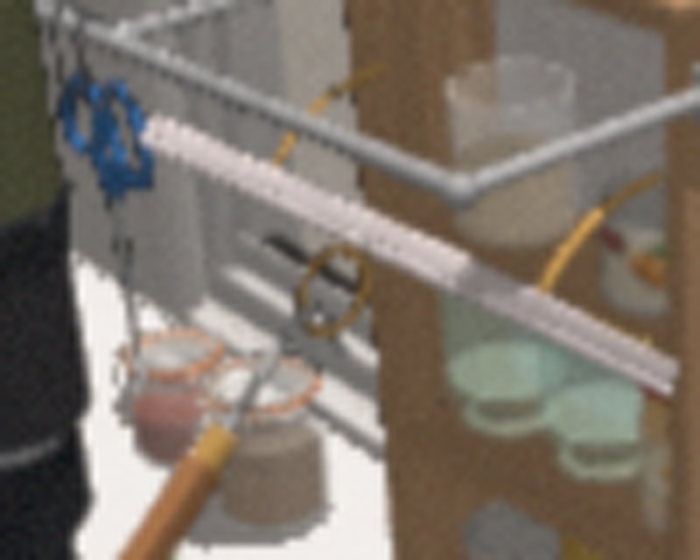

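View pics/z11b.png

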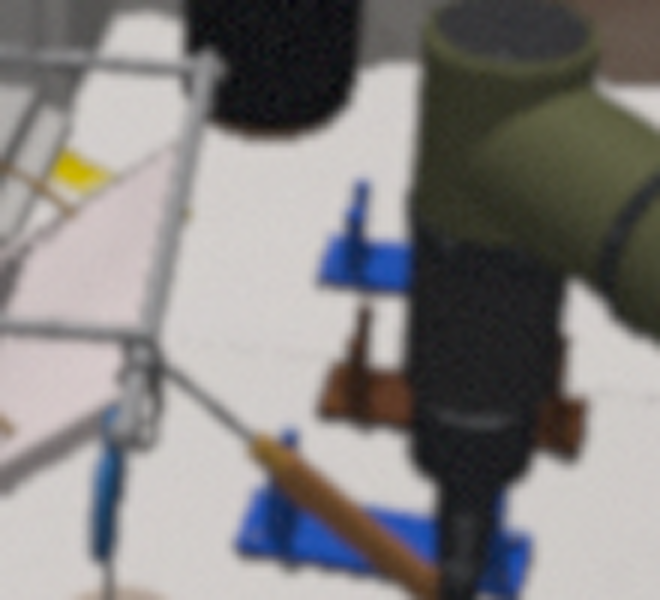

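View pics/w11.png

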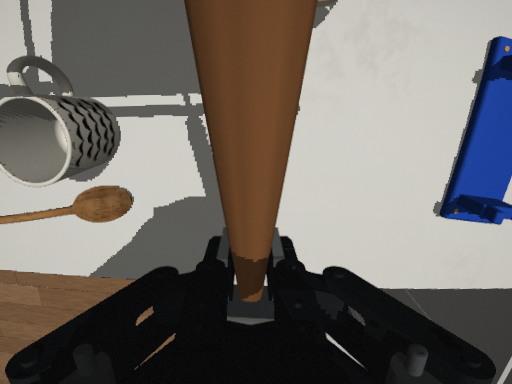

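```bash
python3 - <<'E'
from h import *
s=load("s11.png");d=load("d11.png")
S=lambda u,v:(170+u/7-.5,105+v/7-.5)
D=lambda u,v:(220+u/6-.5,150+v/6-.5)
e=np.array(readout.get_obs()["ee_pos"])+[0,0,.0187]
x,er=tri((s,S(220,440)),(d,D(263,443)));print("fer",x,er,x-e,np.linalg.norm(x-e),np.degrees(np.arctan2(x[2]-e[2]+.003,x[0]-e[0])))
y,er=tri((s,S(272,350)),(d,D(158,363)));print("bend",y,er,y-e)
# predicted open ring using hinge model: ring shut (.6635,.1125,.440), yaw 5deg
f=np.array([np.cos(np.radians(5)),np.sin(np.radians(5)),0])
for ph in(.8,.9):
    rc=np.array([.6635,.1125,.440])-f*(45*np.cos(ph)+125*np.sin(ph)-45)/1e3+np.array([0,0,(125*np.cos(ph)-45*np.sin(ph)-125)/1e3])
    p=proj(s,rc-[0,0,.003])[0]; print(ph,rc, (p-[169.5,104.5])*7)
    tip=np.array([.6635,.1125,.440])+f*.045-f*.177*np.sin(ph)+np.array([0,0,-.125+.177*np.cos(ph)]);print("tip",tip,(proj(s,tip)[0]-[169.5,104.5])*7,(proj(d,tip)[0]-[219.5,149.5])*6)
E
```

```text
fer [0.50920162 0.09971187 0.30081184] [np.float64(0.0005720346918243204), np.float64(0.0005720346918241554)] [0.12015858 0.00499208 0.10579819] 0.1601757201110271 42.159422915481905
bend [0.56132901 0.10481627 0.34341359] [np.float64(0.013604294073894444), np.float64(0.013604294073894505)] [0.17228598 0.01009648 0.14839993]
0.8 [0.58776797 0.10587431 0.36980731] [328.77766629 278.23086497]
tip [0.5818399  0.10535567 0.43831709] [307.78180466 155.34218557] [143.70995578 233.83980637]
0.9 [0.58291949 0.10545012 0.35745154] [323.55481927 302.24441553]
tip [0.5702075  0.10433796 0.42502496] [292.07100785 186.15473157] [164.01785381 255.51103339]
```

```bash
python3 -m pendant '[[-2,0,5,0],[-4,0,10,0],[-6,0,15,0],[-8,0,20,0],[-11,-1,26,0],[-14,-1,30,0],[-17,-1,34,0],[-21,-2,39,0],[-21,-2,39,0]]'; python3 - <<'E'
from h import *
cap("side","d12.png");cap("scene","s12.png"); print(readout.get_obs()["ee_pos"])
a=cv2.imread("pics/s12.png")[105:185,170:270]
cv2.imwrite("pics/z12a.png",cv2.resize(a,None,fx=7,fy=7,interpolation=cv2.INTER_CUBIC))
E
```

```text
time_s: 16.18
ee_pos: [0.3684, 0.0929, 0.2177]
tool_rot: [-0.0, 0.999, 0.034, 0.001]
wrist_force: [0.2, 0.4, -1.6]
width: 0.0169
[0.36848027 0.09299029 0.21645736]
```

View pics/z12a.png

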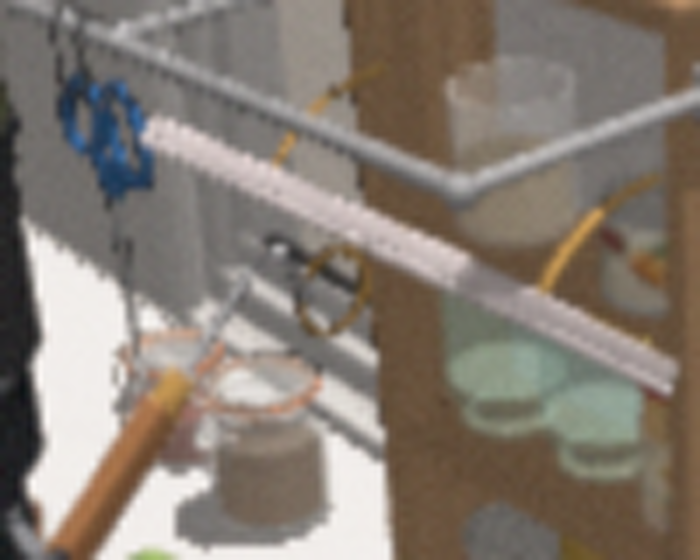

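```bash
python3 -m pendant '[[-6,-1,-5,0],[-12,-1,-12,0],[-18,-1,-21,0],[-23,-2,-28,0],[-28,-2,-36,0],[-29,-2,-60,0],[-29,-2,-80,0],[-29,-2,-80,0]]'; python3 - <<'E'
from h import *
cap("side","d13.png");cap("scene","s13.png"); print(readout.get_obs()["ee_pos"])
E
```

```text
time_s: 16.95
ee_pos: [0.3375, 0.09, 0.1317]
tool_rot: [0.001, 0.999, 0.034, -0.003]
wrist_force: [-0.4, -0.3, -1.8]
width: 0.0172
[0.33935978 0.09046115 0.13623602]
```

View pics/s13.png

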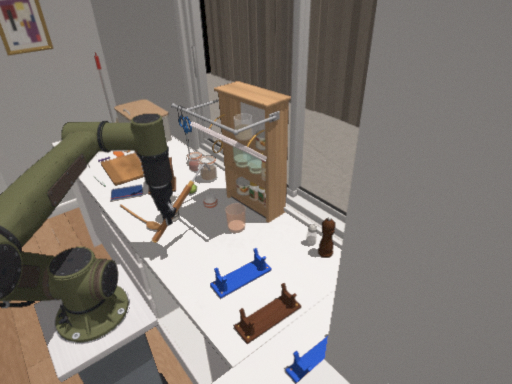

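View pics/d13.png

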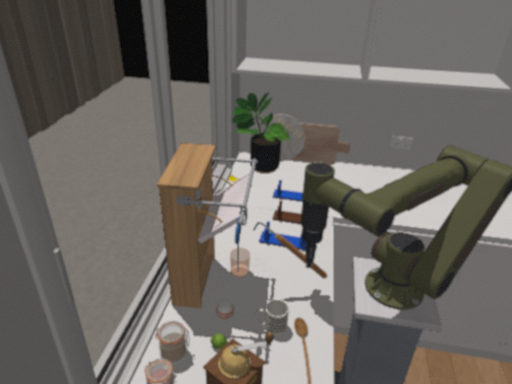

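```bash
python3 -m pendant '[[5,-20,20,0],[10,-50,45,-1],[20,-90,65,-2],[30,-130,70,-3],[40,-170,70,-4],[50,-210,70,-5],[60,-250,70,-6],[62,-290,70,-6],[62,-330,70,-6],[62,-370,70,-6],[62,-410,70,-6],[62,-445,70,-6],[62,-465,60,-6],[62,-471,40,-6],[62,-471,25,-6],[62,-471,25,-6],[62,-471,25,-6]]'; python3 - <<'E'
from h import *
cap("side","d14.png");cap("scene","s14.png");cap("wrist","w14.png"); o=readout.get_obs();print(o["ee_pos"],q2R(o["tool_rot"])[:2,0])
a=cv2.imread("pics/s14.png")[220:340,190:340]
cv2.imwrite("pics/z14a.png",cv2.resize(a,None,fx=5,fy=5,interpolation=cv2.INTER_CUBIC))
E
```

```text
time_s: 18.47
ee_pos: [0.4015, -0.3805, 0.1619]
tool_rot: [0.0, 1.0, -0.019, -0.0]
wrist_force: [0.6, -0.6, -0.3]
width: 0.0171
[ 0.40236352 -0.38041181  0.16354006] [ 0.9993349  -0.03638078]
```

View pics/z14a.png

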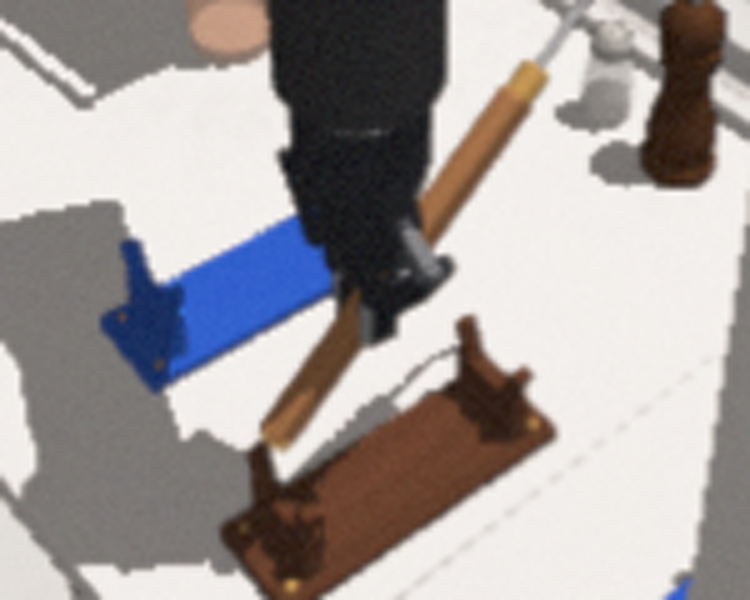

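View pics/w14.png

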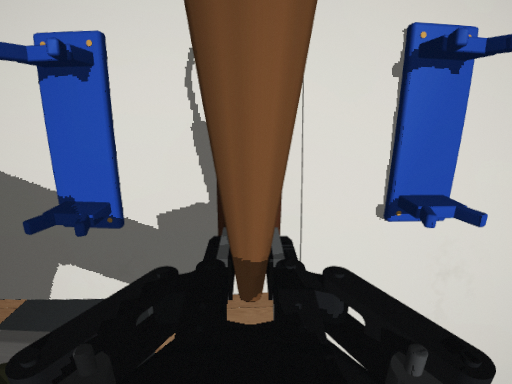

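```bash
python3 -m pendant '[[-1,0,-25,0],[-2,0,-48,0],[-2,0,-56,0],[-2,0,-60,0],[-2,0,-63,0],[-1,0,-65,0],[1,0,-67,0],[3,0,-69,0],[5,0,-71,0],[7,0,-74,0],[9,0,-76,0],[11,0,-78,0]]'; python3 -m pendant '[[1,0,-2,0],[3,0,-4,0],[4,0,-7,0],[6,0,-9,0],[8,0,-12,0]]'; python3 - <<'E'
from h import *
cap("side","d15.png");cap("scene","s15.png"); o=readout.get_obs();print(o["ee_pos"],o["wrist_force"])
a=cv2.imread("pics/s15.png")[220:340,190:340]
cv2.imwrite("pics/z15a.png",cv2.resize(a,None,fx=5,fy=5,interpolation=cv2.INTER_CUBIC))
E
```

```text
time_s: 19.62
ee_pos: [0.4152, -0.3811, 0.0884]
tool_rot: [0.002, 1.0, -0.018, 0.003]
wrist_force: [3.2, 1.6, 7.4]
width: 0.0169
time_s: 20.03
ee_pos: [0.423, -0.3812, 0.0761]
tool_rot: [0.002, 1.0, -0.018, 0.003]
wrist_force: [2.7, 1.7, 6.0]
width: 0.0169
[ 0.42308435 -0.38108529  0.07541746] [3.0756534  1.85309677 6.16760565]
```

View pics/z15a.png

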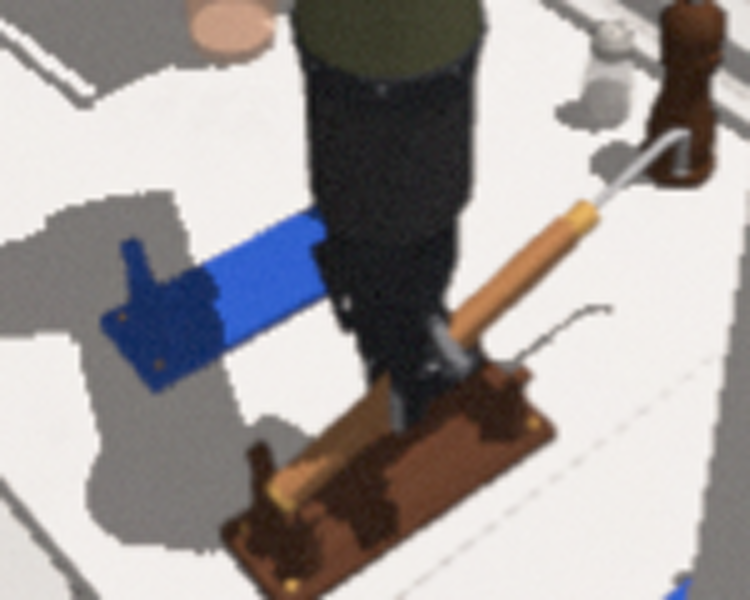

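```bash
python3 -m pendant '[[1,0,-3,0],[2,0,-6,0],[3,0,-9,0],[4,0,-12,0],[5,0,-15,0],[5,0,-18,0],[6,0,-21,0]]'; python3 -m pendant '[[0,0,-2,0],[0,0,-3,0],[0,0,-4,0]]'; python3 - <<'E'
from h import *
cap("side","d16.png");cap("scene","s16.png"); o=readout.get_obs();print(o["ee_pos"],o["wrist_force"])
a=cv2.imread("pics/s16.png")[220:340,190:340]
cv2.imwrite("pics/z16a.png",cv2.resize(a,None,fx=5,fy=5,interpolation=cv2.INTER_CUBIC))
E
```

```text
time_s: 20.72
ee_pos: [0.43, -0.3816, 0.0554]
tool_rot: [0.003, 1.0, -0.018, 0.004]
wrist_force: [4.3, 0.8, 7.7]
width: 0.017
time_s: 20.97
ee_pos: [0.4302, -0.3816, 0.0514]
tool_rot: [0.003, 1.0, -0.018, 0.004]
wrist_force: [5.8, 0.2, 8.0]
width: 0.0168
[ 0.43021689 -0.38161843  0.05147834] [4.75029579 1.15790157 7.89344053]
```

View pics/z16a.png

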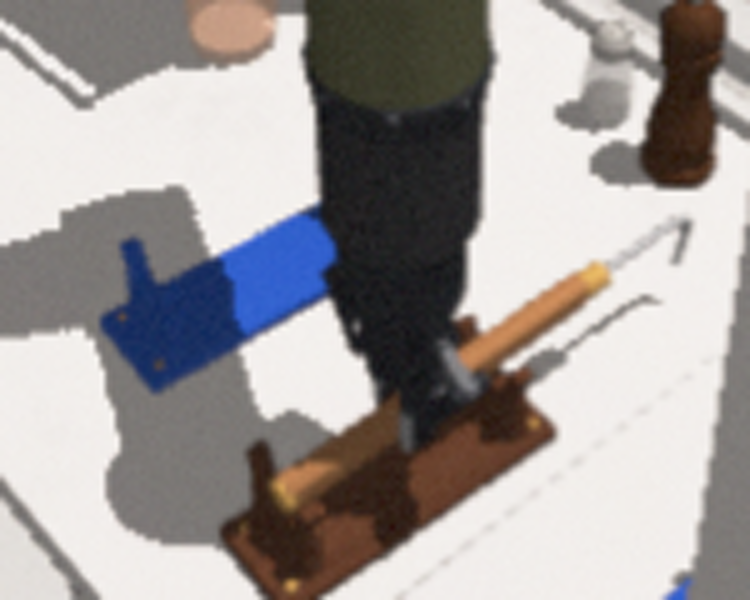

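```bash
python3 -m pendant '[[0,0,-1,0],[0,0,-2,0],[0,0,-2,0]]'; python3 -m pendant '[[0,0,-1,0],[0,0,-2,0],[0,0,-2,0]]'; python3 - <<'E'
from h import *
cap("side","d17.png");cap("scene","s17.png"); o=readout.get_obs();print(o["ee_pos"],o["wrist_force"])
a=cv2.imread("pics/s17.png")[220:340,190:340];b=cv2.imread("pics/d17.png")[170:240,240:340]
cv2.imwrite("pics/z17a.png",cv2.resize(a,None,fx=5,fy=5,interpolation=cv2.INTER_CUBIC))
cv2.imwrite("pics/z17b.png",cv2.resize(b,None,fx=6,fy=6,interpolation=cv2.INTER_CUBIC))
E
```

```text
time_s: 21.32
ee_pos: [0.4301, -0.3816, 0.0492]
tool_rot: [0.003, 1.0, -0.018, 0.004]
wrist_force: [5.4, 0.3, 6.2]
width: 0.0169
time_s: 21.57
ee_pos: [0.4302, -0.3817, 0.0474]
tool_rot: [0.003, 1.0, -0.017, 0.004]
wrist_force: [4.7, -0.6, 7.1]
width: 0.0167
[ 0.43016939 -0.38165291  0.04746854] [ 5.98285674 -0.60572914  8.56889518]
```

View pics/z17a.png

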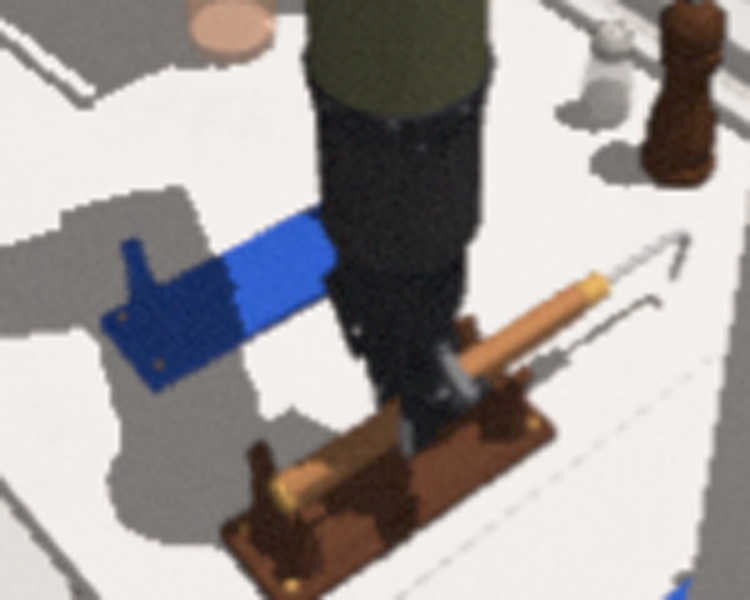

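View pics/z17b.png

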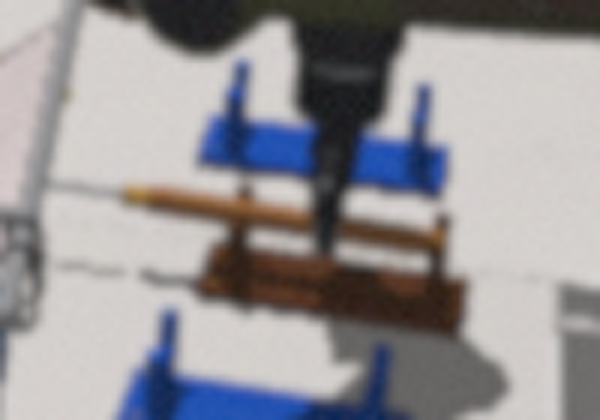

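```bash
python3 -m pendant '[[0,0,-1,0],[0,0,-2,0],[0,0,-3,0],[0,0,-3,0]]'; python3 -m pendant '[[0,0,-1,0],[0,0,-2,0],[0,0,-3,0],[0,0,-3,0]]'; python3 - <<'E'
from h import *
cap("side","d18.png");cap("scene","s18.png"); o=readout.get_obs();print(o["ee_pos"],o["wrist_force"])
a=cv2.imread("pics/s18.png")[220:340,190:340];b=cv2.imread("pics/d18.png")[170:240,240:340]
cv2.imwrite("pics/z18a.png",cv2.resize(a,None,fx=5,fy=5,interpolation=cv2.INTER_CUBIC))
cv2.imwrite("pics/z18b.png",cv2.resize(b,None,fx=6,fy=6,interpolation=cv2.INTER_CUBIC))
E
```

```text
time_s: 22.0
ee_pos: [0.4302, -0.3817, 0.0456]
tool_rot: [0.003, 1.0, -0.017, 0.004]
wrist_force: [3.7, 3.5, 12.3]
width: 0.0167
time_s: 22.33
ee_pos: [0.4303, -0.3818, 0.0456]
tool_rot: [0.003, 1.0, -0.017, 0.004]
wrist_force: [-4.0, 11.6, 26.6]
width: 0.0171
[ 0.43028364 -0.38178738  0.04556186] [-3.25882634 11.24947933 26.69729662]
```

View pics/z18a.png

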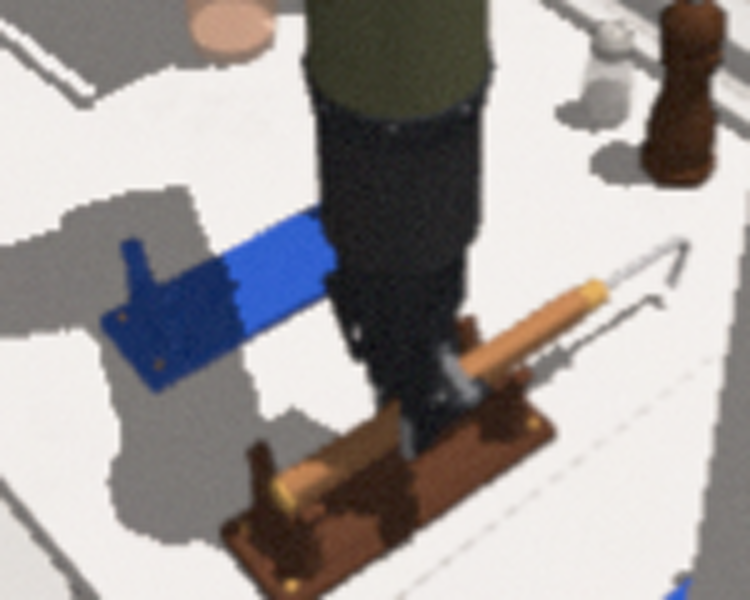

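View pics/z18b.png

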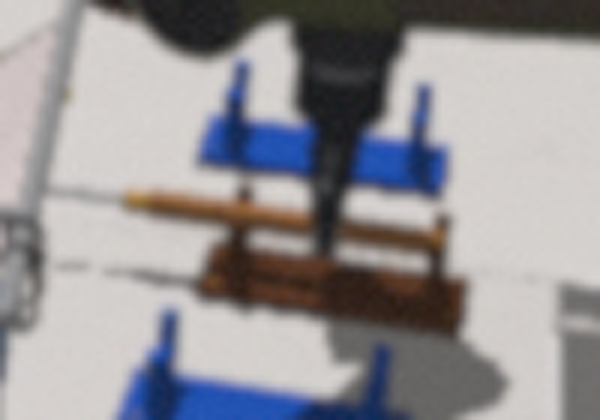

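```bash
python3 -m pendant '[[0,0,4,0],[0,0,10,0],[-1,1,16,0],[-8,1,18,0],[-16,2,18,0],[-25,2,18,0],[-33,2,18,0],[-39,2,18,0],[-39,2,18,0],[-39,2,18,0]]'; python3 - <<'E'
from h import *
cap("side","d19.png");cap("scene","s19.png"); o=readout.get_obs();print(o["ee_pos"],o["wrist_force"])
a=cv2.imread("pics/s19.png")[220:340,190:340];b=cv2.imread("pics/d19.png")[170:240,240:340]
cv2.imwrite("pics/z19a.png",cv2.resize(a,None,fx=5,fy=5,interpolation=cv2.INTER_CUBIC))
cv2.imwrite("pics/z19b.png",cv2.resize(b,None,fx=6,fy=6,interpolation=cv2.INTER_CUBIC))
E
```

```text
time_s: 23.27
ee_pos: [0.3871, -0.3783, 0.0543]
tool_rot: [0.0, 1.0, -0.019, 0.0]
wrist_force: [0.2, 0.7, -1.1]
width: 0.0169
[ 0.38763354 -0.37818442  0.05423849] [-0.78842671  0.3416006  -0.06742598]
```

View pics/z19a.png

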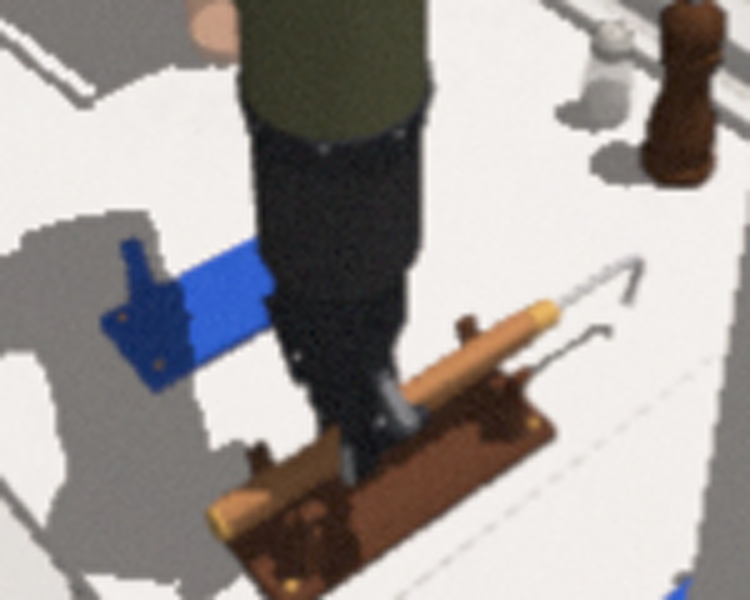

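View pics/z19b.png

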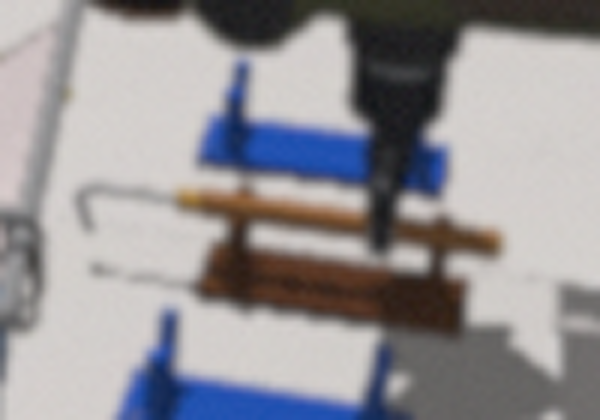

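```bash
python3 -m pendant '[[1,0,-1,0],[2,-1,-2,0],[3,-1,-4,0],[3,-1,-5,0],[3,-1,-6,0],[3,-1,-6,0]]'; python3 -m pendant '[[0,0,-1,0],[0,0,-1,0]]';python3 -m pendant '[[0,0,-1,0],[0,0,-1,0]]'; python3 - <<'E'
from h import *
cap("side","d20.png");cap("scene","s20.png"); o=readout.get_obs();print(o["ee_pos"],o["wrist_force"],o["wrist_torque"])
a=cv2.imread("pics/s20.png")[220:340,190:340]
cv2.imwrite("pics/z20a.png",cv2.resize(a,None,fx=5,fy=5,interpolation=cv2.INTER_CUBIC))
E
```

```text
time_s: 23.87
ee_pos: [0.3905, -0.379, 0.0478]
tool_rot: [-0.0, 1.0, -0.019, -0.0]
wrist_force: [-0.1, 0.9, -1.2]
width: 0.0172
time_s: 24.03
ee_pos: [0.3905, -0.3791, 0.0471]
tool_rot: [-0.0, 1.0, -0.019, -0.0]
wrist_force: [-1.4, 0.3, -0.9]
width: 0.0166
time_s: 24.2
ee_pos: [0.3905, -0.3791, 0.0461]
tool_rot: [0.0, 1.0, -0.019, -0.0]
wrist_force: [-0.1, -0.2, -1.3]
width: 0.0171
[ 0.39052473 -0.37914082  0.04627511] [ 0.40813444  0.85880878 -0.56620404] [-0.01823563  0.06470457 -0.00692551]
```

View pics/z20a.png

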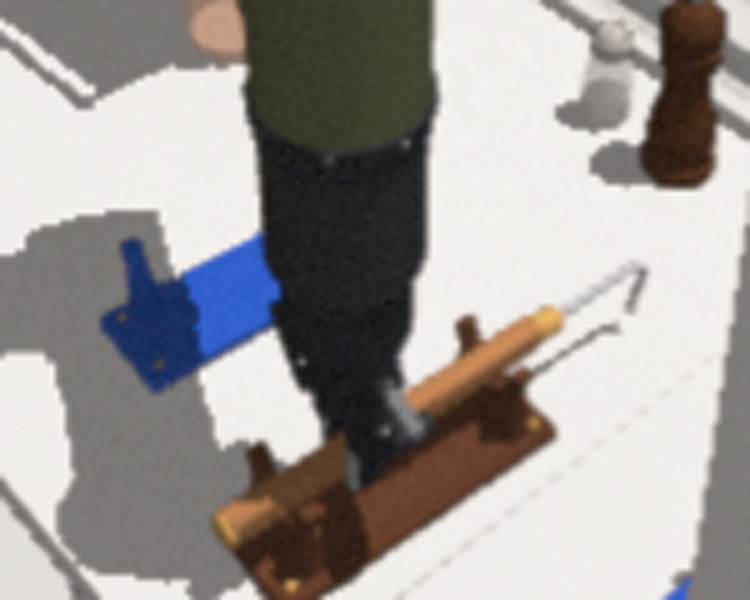

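```bash
python3 -m pendant '[[0,0,-1,0],[0,0,-1,0]]';python3 -m pendant '[[0,0,-1,0],[0,0,-1,0]]';python3 -m pendant '[[0,0,-1,0],[0,0,-1,0]]'
```

```text
time_s: 24.47
ee_pos: [0.3907, -0.3792, 0.0457]
tool_rot: [0.0, 1.0, -0.018, 0.0]
wrist_force: [-0.2, 1.5, 0.7]
width: 0.0169
time_s: 24.63
ee_pos: [0.3907, -0.3793, 0.0457]
tool_rot: [0.0, 1.0, -0.018, 0.0]
wrist_force: [-2.7, 4.5, 6.2]
width: 0.0174
time_s: 24.8
ee_pos: [0.3907, -0.3793, 0.0456]
tool_rot: [0.001, 1.0, -0.018, 0.0]
wrist_force: [-3.8, 5.9, 11.7]
width: 0.0169
```

```bash
python3 -m pendant '[[0,0,1,0],[0,1,2,0],[0,1,2,0]]';python3 -m pendant '[[0,0,-1,0],[0,0,-1,0]]';python3 - <<'E'
from h import *
cap("side","d21.png");cap("scene","s21.png");c=cap("wrist","w21.png");s=load("s21.png");d=load("d21.png")
for n,im in (("a",s["image"][230:340,215:335]),("b",d["image"][185:235,250:340])):
    cv2.imwrite("pics/z21%s.png"%n,cv2.resize(im,None,fx=6 if n=="a" else 8,fy=6 if n=="a" else 8,interpolation=cv2.INTER_CUBIC))
E
```

```text
time_s: 25.05
ee_pos: [0.3908, -0.3782, 0.0457]
tool_rot: [0.0, 1.0, -0.018, 0.0]
wrist_force: [-0.1, 1.9, 3.8]
width: 0.0168
time_s: 25.22
ee_pos: [0.3908, -0.3782, 0.0457]
tool_rot: [0.0, 1.0, -0.018, 0.0]
wrist_force: [-2.1, 5.7, 8.8]
width: 0.0171
```

View pics/z21a.png

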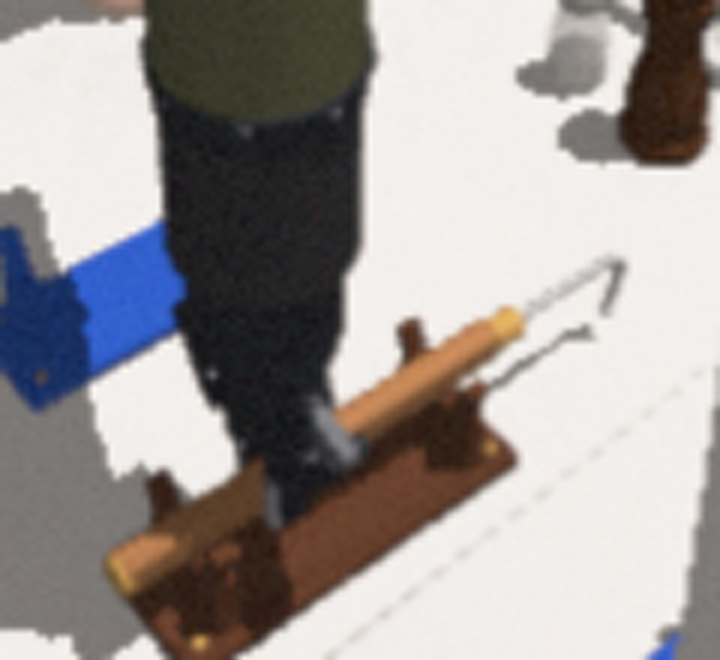

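View pics/z21b.png

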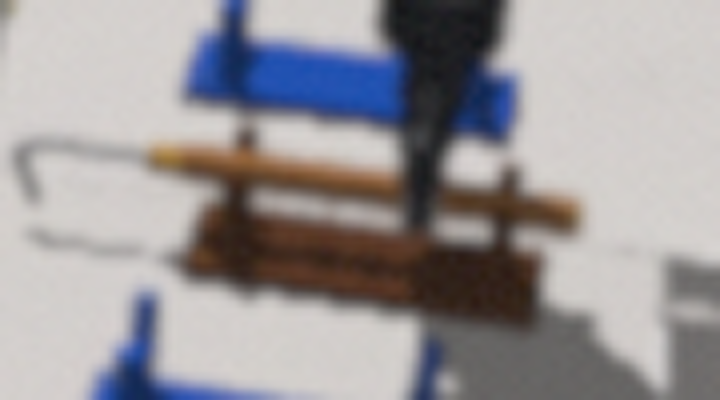

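View pics/w21.png

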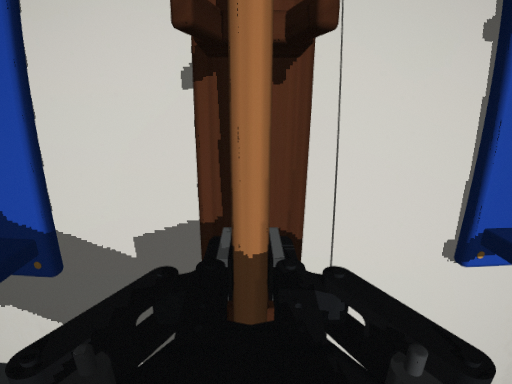

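```bash
python3 -m pendant '[[0,-1,1,0],[0,-1,1,0],[0,-1,1,0]]'; python3 -m pendant '[[0,0,0,0],[0,0,0,0],[0,0,0,0],[0,0,0,0]]' 22;python3 - <<'E'
from h import *
cap("side","d22.png");cap("scene","s22.png");c=cap("wrist","w22.png");s=load("s22.png");d=load("d22.png")
for n,im in (("a",s["image"][230:340,215:335]),("b",d["image"][185:235,250:340])):
    cv2.imwrite("pics/z22%s.png"%n,cv2.resize(im,None,fx=6 if n=="a" else 8,fy=6 if n=="a" else 8,interpolation=cv2.INTER_CUBIC))
E
```

```text
time_s: 25.62
ee_pos: [0.3908, -0.3791, 0.0457]
tool_rot: [0.0, 1.0, -0.018, 0.0]
wrist_force: [-0.1, 2.4, 4.3]
width: 0.0169
time_s: 25.95
ee_pos: [0.3904, -0.3791, 0.0448]
tool_rot: [-0.0, 1.0, -0.019, -0.0]
wrist_force: [0.2, 0.0, -0.4]
width: 0.0219
```

View pics/z22a.png

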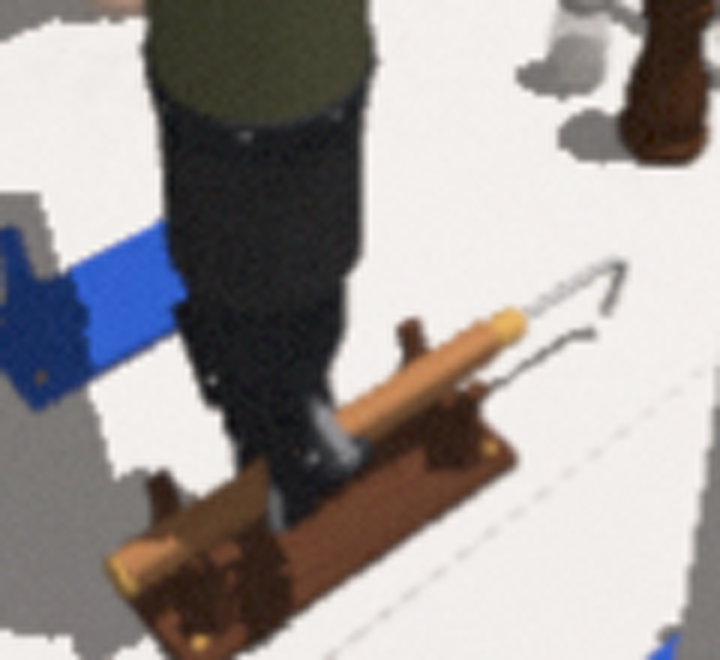

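View pics/w22.png

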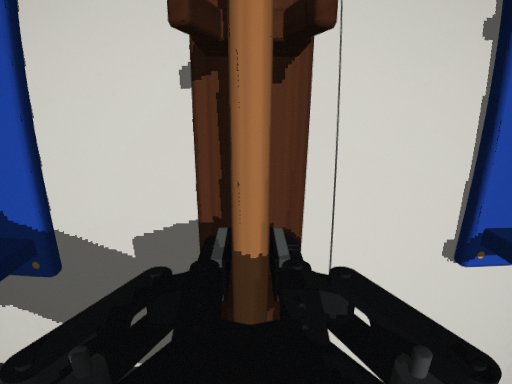

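Released without motion, the pole lying level in the notches. Opening further and withdrawing upward.

```bash
python3 -m pendant '[[0,0,0,0],[0,0,0,0],[0,0,0,0],[0,0,0,0],[0,0,0,0]]' 60; python3 -m pendant '[[0,0,10,0],[0,0,30,0],[0,0,60,0],[0,0,100,0],[0,0,140,0],[-10,0,180,0],[-20,0,220,0],[-20,0,240,0],[-20,0,240,0],[-20,0,240,0]]' ;python3 - <<'E'
from h import *
cap("side","d23.png");cap("scene","s23.png");c=cap("wrist","w23.png");s=load("s23.png");d=load("d23.png")
s0=load("scene0.png");d0=load("side0.png")
r=lambda im,k:cv2.resize(im,None,fx=k,fy=k,interpolation=cv2.INTER_CUBIC)
cv2.imwrite("pics/z23a.png",np.hstack([r(s0["image"][250:340,225:325],4),r(s["image"][250:340,225:325],4)]))
cv2.imwrite("pics/z23b.png",np.hstack([r(d0["image"][185:235,250:340],4.4),r(d["image"][185:235,250:340],4.4)]))
cv2.imwrite("pics/z23c.png",r(s["image"][75:245,140:300],3.4))
E
```

```text
time_s: 26.52
ee_pos: [0.3906, -0.3791, 0.0453]
tool_rot: [0.0, 1.0, -0.019, 0.0]
wrist_force: [0.1, -0.1, 0.4]
width: 0.06
time_s: 27.35
ee_pos: [0.3708, -0.3794, 0.2877]
tool_rot: [0.001, 1.0, -0.019, 0.002]
wrist_force: [-0.1, 0.1, -0.4]
width: 0.06
```

View pics/z23a.png

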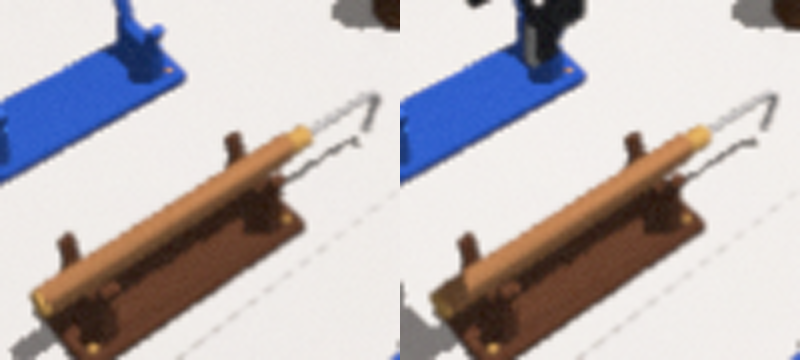

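View pics/z23b.png

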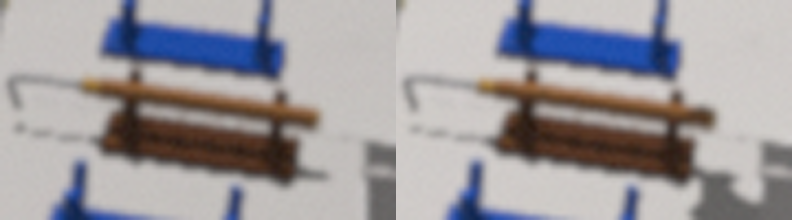

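View pics/z23c.png

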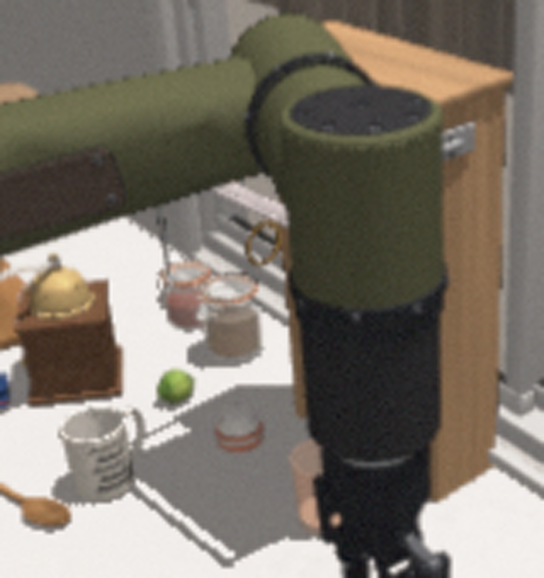

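View pics/w23.png

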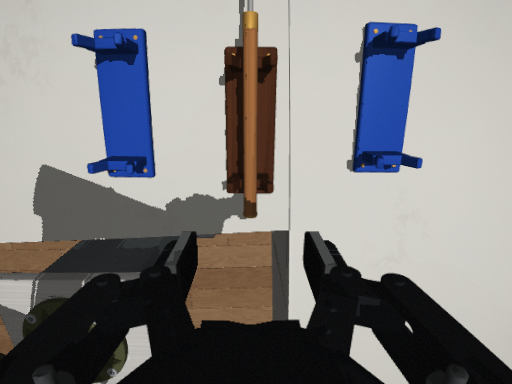

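```bash
python3 - <<'E'
from h import *
r=lambda im,k:cv2.resize(im,None,fx=k,fy=k,interpolation=cv2.INTER_CUBIC)
d=load("d23.png")["image"];d10=load("d10.png")["image"]
print(np.abs(d10[150:230,185:235].astype(int)-d[150:230,185:235]).mean())
cv2.imwrite("pics/z24.png",np.hstack([r(d10[140:330,160:300],2.8),r(d[140:330,160:300],2.8)]))
# hatch edge (outer/lower corner) predictions in side view for several angles
dd=load("d23.png");f=np.array([np.cos(np.radians(5)),np.sin(np.radians(5)),0]);l=np.array([-f[1],f[0],0])
h=np.array([.6635,.1125,.440])+f*.045-[0,0,.125]
for ph in(.75,.8,.85,.9,.95):
    n=-f*np.cos(ph)-np.array([0,0,np.sin(ph)]); u=-f*np.sin(ph)+np.array([0,0,np.cos(ph)])
    print(ph,[((proj(dd,h+u*.177+n*.0+l*y)[0]-[159.5,139.5])*2.8).round(0) for y in(-.137,.137)])
E
```

```text
1.6576666666666666
0.75 [array([242.,  79.]), array([215., 196.])]
0.8 [array([247.,  83.]), array([221., 201.])]
0.85 [array([252.,  88.]), array([226., 206.])]
0.9 [array([256.,  93.]), array([231., 212.])]
0.95 [array([260.,  98.]), array([236., 217.])]
```

View pics/z24.png

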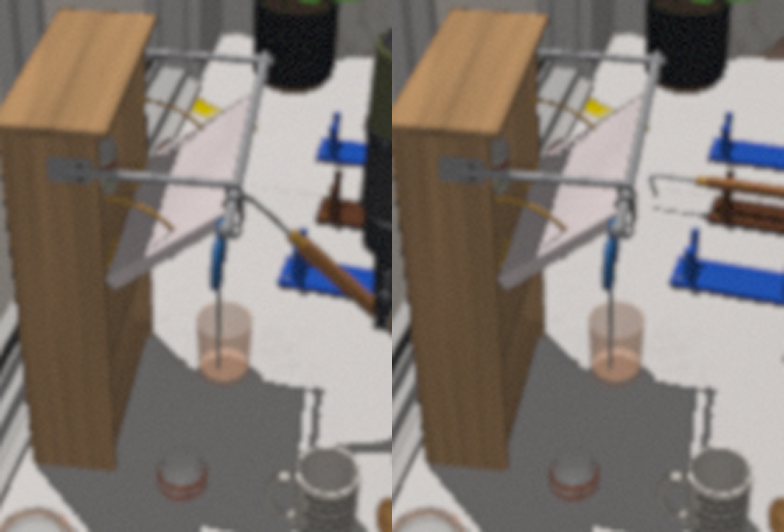

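```bash
python3 -c "
from rig import sign_off,readout
print(readout.get_obs()['wrist_force'],readout.get_obs()['time_s']); print(sign_off())"
```

```text
[ 0.64269129  0.18164676 -0.25910532] 27.5
the job is handed in; nothing more can be done
None
```

The hatch is open at its stop, the pole is back in both forks with the hook hanging down, and I handed the job in at 27.5 s.

**How it went:**
- **Tilting the pole:** The gripper can only point straight down, so I pressed the pole's rod on top of the steel rail until it had turned to about 42° in the fingers.
- **Opening the hatch:** I brought the pole under the rail and lowered the hook through the ring. I then pulled until the hatch stopped hard, at about 38 N on the wrist.
- **Returning the pole:** After unhooking, I levelled the pole against the rest's forks. I lifted it a little, set it in the notches and released it without any visible movement.

**Last checks:**
- **Hatch:** It has not moved since it was pressed against its stop. Its edge in the side picture fits about 0.88 to 0.9 rad by my rough hinge model.
- **Pole:** Side by side with the starting pictures, it lies where it did to within about a pixel.
- **Mug, glass and timer:** In the side picture they stand where they stood when the hatch reached its stop. I did not compare them numerically with the very first pictures.
- **Robot:** It touches nothing, and the wrist force is close to zero.

**What did not go cleanly:**
- **Ring position:** My estimates from the rail and from the hatch edge differed by up to about 25 mm. I guided the hook by its measured offset from the ring instead.
- **Levelling the pole:** It pressed on the forks with about 27 N up and 11 N sideways at its highest, so that step was firmer than ideal. The pole also seems to have slipped about 3 mm in the pads.

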